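# Pack the stamp set and hold the pestle for wrapping

### The arm

A 6-joint arm with a two-finger parallel gripper is mounted at the origin on the work surface. World frame = base frame: x ahead of the robot, y to its left, z up, the work surface at z = 0. Lengths are in m, angles in rad, forces in N, time in s.
With the tool pointing down it reaches from about 0.425 to 0.95 m from the base axis. Payload 14.7 kg.
Tool frame: the origin (TCP) lies between the finger pads; the fingertips stand 19 mm ahead of it and the grasp point (between the pads) is the TCP; z points along the fingers, y is the line along which they close (so a half turn about z gives the same grasp; the last joint's range is limited). The gripper opens to 85 mm and grips with 20 to 120 N. Pads are 22 mm wide; open, the fingers measure 114 mm over their backs; the gripper's body (76 mm by 85 mm) begins 54 mm behind the grasp point. The pads swing forward as they close: fully open they stand 13 mm farther back than shut.
Start: joints at [-1.389, 0.48, 1.596, -0, 1.065, -0.047], TCP at [0.147, -0.633, 0.25] pointing down, gripper open.
Joint ranges: [-2.75, 2.75], [-0.82, 2.05], [0.23, 2.67], [-1.56, 4.7], [0.09, 2.69], [-2.92, 2.92]. Speed limits (rad/s): [1.89, 1.89, 2.39, 3.01, 3.01, 3.01].

### API

Orientations are given as a unit quaternion [w, x, y, z].
In Python, from bench import monitor, optics, close_job gives the robot as it stands.
- The arm moves only by the shell command python3 -m handwheel 'ROWS' [FORCE]. ROWS is JSON, a list of rows, each an object with "translation": the shift along the tool's x, y, z in units of 30 mm (1.0 is 30 mm), a list of three; "twist": the turn, a rotation vector about the tool's x, y, z in units of 8 degrees (1.0 is 8 degrees), a list of three; "jaw": the closure, from -1 (fully open) to 1 (shut). A call has exactly 8 rows; each row shifts and turns the commanded pose from where the row before left it, along the tool's axes as they then stand; what a row does not reach is not made up. A row lasts 1/10 s, in which the tool goes at most 50 mm and 8.59 degrees, less where a joint would pass 70% of its speed; a pose out of reach is approached as far as the arm can. A call is refused whole if a number of a shift passes 1 or a number of a turn 1, either way. A call with a gripper value outside its range is refused whole. The fingers move at their own pace and stop on an object; FORCE is the grip in N (left out, the last holds). Time passes only in rows, so rows that do not move let the fingers close, or fill a call up. It gives the time, the measured TCP pose, the force, the opening and the grip force at its end, in the units of the state.
- monitor.sense(): the state, without advancing time (a new reading comes with each control period).
- optics.camera(name): name is "scene" or "top"; returns a dict with "img" (420x560x3 uint8, blue, green, red), "K" (3x3 intrinsics, pixels), "dist" ([k1, k2, p1, p2, k3] as OpenCV has them; the pictures are not rectified), "R" (3x3) and "t" (3): a world point X has camera coordinates R X + t. Camera axes: x right, y down, z forward; pixel columns grow to the right and rows downward; lengths in m; the calibration is good to about 2 mm. A picture is of the moment at which its call begins. There is no depth.
- close_job(): hands the job in; it is judged then, once.
The state is a dict: "time": time; "joints": joint angles; "joint_velocities": joint speeds; "joint_torque": joint torques, N m; "ee_pos": TCP position; "tool_rot": TCP orientation; "force": force on the tool from outside, world axes, zero at the start; "wrist_torque": the same for the moment, N m; "finger_gap": finger opening in m; "gripper_force": force on a finger pad.
Only numpy, scipy, OpenCV 4.12 (cv2) and the standard library are available. Lean on these libraries where they do the work, as an engineer would, in place of code of your own. Each camera call takes 0.05 s, during which the arm holds its last target. There are 200 camera calls.

### The job

Finish packing this order: set the round stamp and the square stamp into the free space beside the bar stamp in the open wooden box, upright and flat on its bottom, set down rather than dropped. Then draw the smooth pestle out of the drying rack (not the beaded spindle or the small bat), turn it level, and finish still holding it motionless in the gripper, its middle over the box and a good hand's breadth clear above the stamp handles, so that I can wrap it before it goes in. Leave everything else where it is.

Things in the scene. Friction and masses are not known exactly. Their poses are not given: they have to be found in the camera images.
- box: open plywood packing box, fixed to the bench, 162 x 134 mm outside and 53 mm high; walls and bottom 8 mm thick, so 146 x 118 mm and 45 mm deep inside. Origin: centre of its underside; x along its long side, y along its short side, z up
- bar_stamp: long bar-shaped wooden rice-cake stamp, already in the box, loose, lying along the box's +y long wall: 136 x 38 mm and 22 mm high, with a 100 x 20 mm grip rib on top (40 mm high in all). Origin: centre of its underside; x along the bar, z up
- round_stamp: loose wooden rice-cake stamp standing on its face on the bench: disc of 66 mm diameter, 25 mm high, with an upright handle of 24 mm diameter straight from 34 to 88 mm above the underside; 95 mm high, about 0.1 kg. Origin: centre of its underside; z up along the handle
- square_stamp: loose wooden rice-cake stamp standing on its face on the bench: block 66 x 66 mm, 25 mm high, with an upright square handle 24 x 24 mm, sides parallel to the block's, from 25 to 95 mm above the underside; about 0.1 kg. Origin: centre of its underside; x and y parallel to its sides, z up
- rack: drying rack, a wooden block fixed to the bench, 78 mm (x) by 270 mm (y), 55 mm high, with three upright blind bores of 36 mm diameter and 42 mm depth in a row along y, at y = -85, 0 and +85 mm. In each stands one turned piece; which one stands in which bore varies. Origin: centre of its underside; x points to the side away from the robot, z up
- pestle: smooth turned wooden pestle, 210 mm long, about 0.1 kg, the shortest piece in the rack, without beads or barrel: foot 32 mm in diameter, straight waist 25 mm in diameter from 80 to 135 mm above the foot, upper grip 31 mm, rounded top. Stands loosely in its bore, foot down, on the bore bottom 13 mm above the bench. Origin: centre of its foot's underside; z along its axis to the top
- pestle_mid (a point): the pestle's middle, on its axis 105 mm from its foot, about at its centre of mass; axes as the pestle's
- spindle: bystander in the rack: turned spindle 235 mm long with four beads of 30 mm diameter. Origin: centre of its foot; z up
- bat: bystander in the rack: small turned bat 223 mm long, narrow handle below and 38 mm barrel above. Origin: centre of its foot; z up
- bowl: bystander: turned wooden bowl, 104 mm wide, 45 mm high, on the bench. Origin: centre of its underside
- disc: bystander: flat round wooden pressing board, 130 mm diameter, 18 mm thick, on the bench. Origin: centre of its underside
There are look-alikes about, which are no part of the job. Leave any orange or pink look-alike of the round_stamp alone.

How it is judged:
By the outcome, as a careful person would: the job done as asked, in the order asked, and still so for the second after the job is handed in, while the arm keeps its last pose, push and grip.
It also fails if it takes over 72 s, if anything falls off the work surface, if the arm or the gripper's body presses on something with over 40 N, if the wrist force passes 120 N, or if a joint passes its speed limit or range.

## Working session

There is one attempt and no reset: what is moved stays moved. The work goes in short steps, Python scripts to look and compute and a shell command to move; the robot and the scene stay as the last step left them, time stands still between calls to the robot, and variables do not carry over. Pictures are saved under pics/ and viewed, at most 10 in all, crops included, and the job is handed in when it is done.

```bash
ls; mkdir -p pics
python3 - <<'E'
from bench import monitor, optics
import cv2,json
s=monitor.sense();print(s)
for n in("scene","top"):
    c=optics.camera(n);cv2.imwrite(f"pics/{n}0.png",c["img"]);print(n,c["K"],c["dist"],c["R"],c["t"])
E
```

```text
pics
{'time': 0.0, 'joints': array([-1.38861264e+00,  4.80839183e-01,  1.59688148e+00,  2.50061099e-05,
        1.06512885e+00, -4.65968052e-02]), 'joint_velocities': array([ 0.00068219,  0.00077607, -0.00075318, -0.00018886, -0.00015004,
       -0.00045056]), 'joint_torque': array([-3.55935204e-03, -9.50657916e+01, -4.30190599e+01, -3.62117289e-04,
        1.17900278e-02, -1.66235401e-05]), 'ee_pos': array([ 0.14736987, -0.63265699,  0.24966479]), 'tool_rot': array([-6.27727636e-04,  9.93465063e-01,  1.14134895e-01, -3.16614500e-05]), 'force': array([0.53393025, 0.4928207 , 0.55984821]), 'wrist_torque': array([ 0.02749519,  0.00991642, -0.02946788]), 'gripper_force': 0.0, 'finger_gap': 0.08502911072209872}
scene [[438.65924105   0.         278.43568495]
 [  0.         438.65924105 218.26643304]
 [  0.           0.           1.        ]] [-0.0511554  0.         0.         0.         0.       ] [[-0.69898079  0.71485576  0.02017676]
 [ 0.37273814  0.38824891 -0.84281022]
 [-0.61032134 -0.5815875  -0.53783253]] [ 0.36439233 -0.1381312   1.33946077]
top [[390.1159797    0.         274.43189812]
 [  0.         390.1159797  207.73329133]
 [  0.           0.           1.        ]] [-0.09972686  0.          0.          0.          0.        ] [[ 0.01449394 -0.99984173  0.01031677]
 [-0.99582272 -0.0153644  -0.09000585]
 [ 0.09015012 -0.00896913 -0.9958878 ]] [0.028985   0.57382376 0.99706293]
```

View pics/scene0.png

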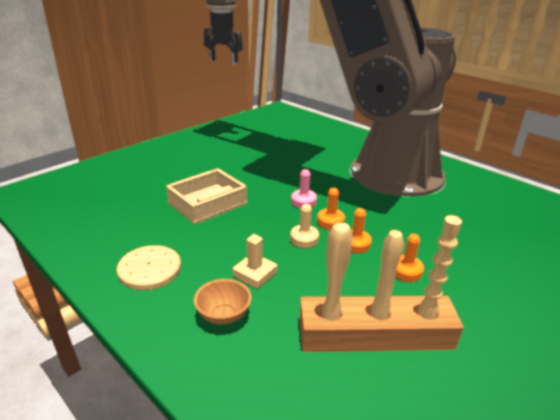

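View pics/top0.png

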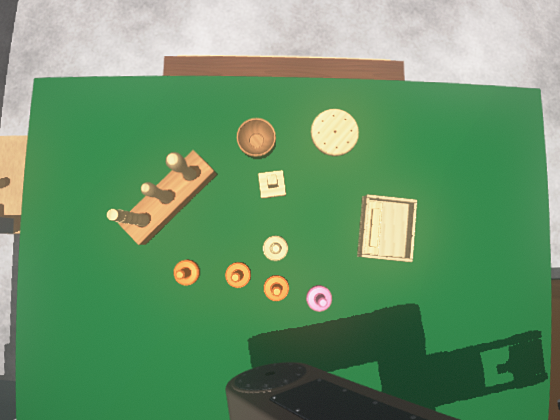

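The scene shows the rack at (380,320) with three pieces, the box at (207,195) and plain wood stamps at (305,225) round and (255,262) square. Four orange or pink look-alikes stand near them. In the top view the stamps are at (275,248) and (271,183), the box at (388,228), and the rack tops at (175,160), (150,188) and (113,215).

```bash
cat > h.py <<'E'
import numpy as np, cv2
from bench import monitor, optics
from scipy.spatial.transform import Rotation as Rn
def ray(c,p):
    q=cv2.undistortPoints(np.array([[p]],float),c["K"],np.array(c["dist"]))[0,0]
    R=np.array(c["R"]);return -R.T@np.array(c["t"]), R.T@np.array([q[0],q[1],1])
def plane(c,p,z):
    o,d=ray(c,p);return o+d*(z-o[2])/d[2]
def tri(c1,p1,c2,p2):
    (a,d),(b,e)=ray(c1,p1),ray(c2,p2)
    s=np.linalg.lstsq(np.stack([d,-e],1),b-a,rcond=None)[0]
    P,Q=a+d*s[0],b+e*s[1];return (P+Q)/2,np.linalg.norm(P-Q)
def proj(c,X):
    return cv2.projectPoints(np.atleast_2d(np.array(X,float)),cv2.Rodrigues(np.array(c["R"]))[0],np.array(c["t"]),c["K"],np.array(c["dist"]))[0][:,0]
def crop(img,x0,y0,x1,y1,k,f):
    im=cv2.resize(img[y0:y1,x0:x1],None,fx=k,fy=k,interpolation=cv2.INTER_CUBIC)
    for x in range((x0+9)//10*10,x1,10):
        cv2.line(im,(int((x-x0+.5)*k),0),(int((x-x0+.5)*k),10 if x%50 else 22),(255,255,255),1)
        if x%50==0: cv2.putText(im,str(x),(int((x-x0)*k)+3,20),0,.4,(255,255,255),1)
    for y in range((y0+9)//10*10,y1,10):
        cv2.line(im,(0,int((y-y0+.5)*k)),(10 if y%50 else 22,int((y-y0+.5)*k)),(255,255,255),1)
        if y%50==0: cv2.putText(im,str(y),(3,int((y-y0)*k)-3),0,.4,(255,255,255),1)
    cv2.imwrite(f,im)
def st():
    s=monitor.sense();return s,np.array(s["ee_pos"]),Rn.from_quat(np.roll(s["tool_rot"],-1))
E
python3 - <<'E'
from h import *
t=cv2.imread("pics/top0.png");s=cv2.imread("pics/scene0.png")
crop(t,98,118,428,298,2.4,"pics/topc.png");crop(s,160,160,474,354,2.5,"pics/scc.png")
E
```

```text
(no output)
```

View pics/topc.png

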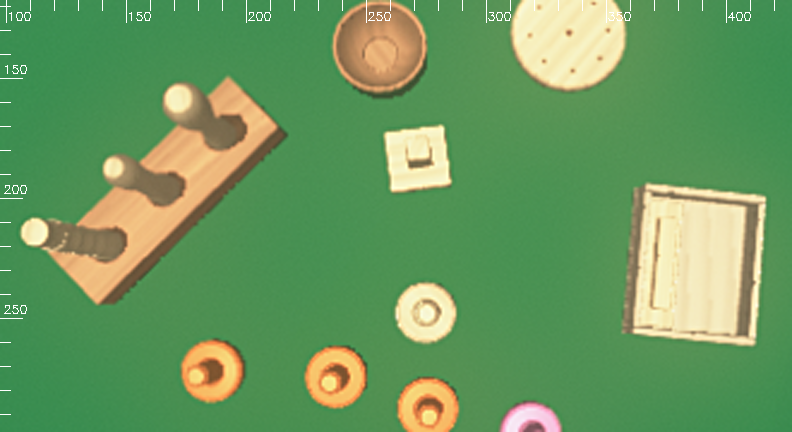

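View pics/scc.png

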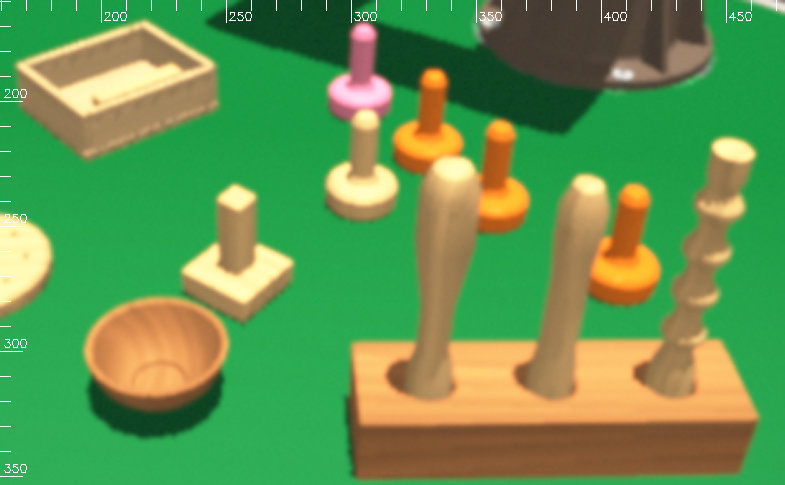

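In both crops the three rack pieces are:
- **Left:** scene (342,230), top (172,160). It has a thick barrel above a narrow handle, so it is the bat.
- **Middle:** scene (396,234), top (147,188). It is smooth and the shortest, so it is the pestle I want.
- **Right:** scene (453,221), top (113,215). It has beads, so it is the spindle.

The only plain wood round stamp is at scene (306,207), top (276,248). The square stamp is at scene (255,239), top (273,180).

```bash
cat > fit.py <<'E'
from h import *
from scipy.optimize import least_squares
T=optics.camera("top");S=optics.camera("scene")
tc=lambda u,v:(97.7+u/2.4,117.7+v/2.4)
sc=lambda u,v:(159.7+u/2.5,159.7+v/2.5)
def fit(name,tp,sp,x0):
    # tp,sp: lists of (pixel, local point)
    def res(q,full=False):
        c,s=np.cos(q[2]),np.sin(q[2])
        W=lambda L:np.array([[q[0]+c*a-s*b,q[1]+s*a+c*b,q[3]+z] for a,b,z in L])
        r=[proj(T,W([l for _,l in tp]))-[p for p,_ in tp],proj(S,W([l for _,l in sp]))-[p for p,_ in sp]]
        return np.vstack(r) if full else np.vstack(r).ravel()
    o=least_squares(res,x0,loss="soft_l1")
    print(name,np.round(o.x,4),"\n",np.round(res(o.x,True),1).tolist())
    return o.x
E
python3 - <<'E'
from fit import *
a=.033
for n,p,q in [("round top",tc(427,312),sc(366,113)),("square top",tc(420,150),sc(237,197)),("pestle top",tc(117,168),sc(590,182)),("bat",tc(180,100),sc(454,168)),("spindle",tc(36,232),sc(734,150))]:
    print(n,tri(T,p,S,q))
g=lambda p,z:plane(T,p,z)
print("disc",g(tc(426,313),.025), "bore",[g(tc(*p),.055) for p in[(105,243),(165,188),(225,132)]])
# yaw guess: square edge directions
fit("square",[(tc(386,133),(a,a,.025)),(tc(443,126),(a,-a,.025)),(tc(451,185),(-a,-a,.025)),(tc(391,192),(-a,a,.025)),(tc(420,150),(0,0,.095))],
 [(sc(182,270),(a,a,.025)) ,(sc(237,197),(0,0,.095))][1:],[*g(tc(420,155),.03)[:2],0.1,0])
X,Y=.081,.067
fit("box",[(tc(646,184),(X,Y,.053)),(tc(767,197),(X,-Y,.053)),(tc(755,345),(-X,-Y,.053)),(tc(633,332),(-X,Y,.053))],
 [(sc(17,66),(X,-Y,.053)),(sc(145,22),(-X,-Y,.053)),(sc(217,67),(-X,Y,.053)),(sc(85,116),(X,Y,.053)),(sc(87,158),(X,Y,0)),(sc(218,105),(-X,Y,0))],[*g(tc(700,265),.05)[:2],0,0])
X,Y=.039,.135
fit("rack",[(tc(105,243),(0,-.085,.055)),(tc(165,188),(0,0,.055)),(tc(225,132),(0,.085,.055))][:0]+[(tc(229,78),(X,-Y,.055)),(tc(284,130),(-X,-Y,.055)),(tc(97,302),(-X,Y,.055))],
 [(sc(352,343),(-X,-Y,.055)),(sc(720,340),(-X,Y,.055)),(sc(757,419),(X,Y,.055)),(sc(360,425),(X,-Y,.055)),(sc(357,478),(X,-Y,0)),(sc(742,472),(X,Y,0))],[.45,.3,.8,0])
E
```

```text
round top (array([0.46991218, 0.03383383, 0.09501461]), np.float64(0.00019497585039795053))
square top (array([0.63615904, 0.04317923, 0.08922525]), np.float64(0.0006502962276457932))
pestle top (array([0.59421865, 0.31656218, 0.21858558]), np.float64(0.0027126021919724385))
bat (array([0.65517275, 0.25805581, 0.22916242]), np.float64(9.704334850102327e-05))
spindle (array([0.53419166, 0.37739933, 0.24352105]), np.float64(0.0014598790110150596))
disc [0.46792271 0.03403165 0.025     ] bore [array([0.53657742, 0.37800015, 0.055     ]), array([0.59654424, 0.31534772, 0.055     ]), array([0.65796468, 0.25284727, 0.055     ])]
square [ 0.637   0.0448  0.1292 -0.0046] 
 [[-0.3, 0.0], [0.6, 0.2], [0.2, 0.0], [0.4, -0.1], [-0.6, -0.5], [0.4, 0.1]]
box [ 0.5243 -0.2612 -0.0895 -0.0043] 
 [[0.2, -0.5], [-0.0, -0.4], [0.4, 0.0], [0.3, 0.4], [-0.1, -0.7], [0.4, -0.2], [0.3, -0.4], [-0.5, -0.1], [0.5, 1.4], [0.3, 1.8]]
rack [ 0.5948  0.3178  0.7958 -0.0033] 
 [[0.1, -0.2], [-2.1, -1.0], [0.3, 1.0], [0.6, -0.4], [-0.5, 0.3], [0.2, 0.1], [0.4, -1.0], [-0.0, 0.1], [-1.7, 0.8]]
```

```bash
cat > go.py <<'E'
# python3 go.py x y z yaw : prints twist units, then translation units AFTER that twist (tool down, tool x at yaw)
import sys
from h import *
s,p,R=st()
x,y,z,w=map(float,sys.argv[1:5])
G=Rn.from_matrix(np.array([[np.cos(w),np.sin(w),0],[np.sin(w),-np.cos(w),0],[0,0,-1]]))
print("t",round(s["time"],2),"pos",np.round(p,4),"gap",round(s["finger_gap"],4),"F",np.round(s["force"],1))
print("twist",np.round(np.degrees((R.inv()*G).as_rotvec())/8,3),"trans",np.round(G.inv().apply(np.array([x,y,z])-p)/.03,3))
E
python3 go.py .469 .034 .15 -.0895
python3 - <<'E'
from fit import *
c,s=np.cos(.0895),np.sin(.0895)
for p,z in [((683,203),.03),((679,330),.03),((651,200),.03),((655,215),.048),((676,216),.048),((671,310),.048),((650,307),.048),((746,208),.03),((738,332),.008)]:
    d=plane(T,tc(*p),z)[:2]-[.5243,-.2612];print(p,np.round([c*d[0]-s*d[1],s*d[0]+c*d[1]],4))
E
```

```text
t 0.2 pos [ 0.1474 -0.6328  0.2499] gap 0.0857 F [ 0.   0.3 -0.2]
twist [-5.00e-03  1.00e-03  2.28e+00] trans [  8.691 -23.097   3.33 ]
(683, 203) [0.066 0.02 ]
(679, 330) [-0.0731  0.0131]
(651, 200) [0.0655 0.0559]
(655, 215) [0.0473 0.0546]
(676, 216) [0.0487 0.0316]
(671, 310) [-0.0526  0.0287]
(650, 307) [-0.0517  0.0517]
(746, 208) [ 0.0679 -0.0511]
(738, 332) [-0.0689 -0.0603]
```

```bash
python3 -m handwheel '[{"translation":[0,0,0],"twist":[0,0,0.76],"jaw":-1},{"translation":[0,0,0],"twist":[0,0,0.76],"jaw":-1},{"translation":[0,0,0],"twist":[0,0,0.76],"jaw":-1},{"translation":[0.38,-1,0],"twist":[0,0,0],"jaw":-1},{"translation":[0.38,-1,0],"twist":[0,0,0],"jaw":-1},{"translation":[0.38,-1,0],"twist":[0,0,0],"jaw":-1},{"translation":[0.38,-1,0],"twist":[0,0,0],"jaw":-1},{"translation":[0.38,-1,0],"twist":[0,0,0],"jaw":-1}]' 40
python3 -m handwheel '[{"translation":[0.38,-1,0],"twist":[0,0,0],"jaw":-1},{"translation":[0.38,-1,0],"twist":[0,0,0],"jaw":-1},{"translation":[0.38,-1,0],"twist":[0,0,0],"jaw":-1},{"translation":[0.38,-1,0],"twist":[0,0,0],"jaw":-1},{"translation":[0.38,-1,0],"twist":[0,0,0],"jaw":-1},{"translation":[0.38,-1,0],"twist":[0,0,0],"jaw":-1},{"translation":[0.38,-1,0],"twist":[0,0,0],"jaw":-1},{"translation":[0.38,-1,0],"twist":[0,0,0],"jaw":-1}]'
python3 go.py .469 .034 .15 -.0895
```

```text
time: 1.1
ee_pos: [0.218, -0.4875, 0.2503]
tool_rot: [0.0, 0.999, -0.045, 0.0]
force: [0.5, 0.7, -0.3]
finger_gap: 0.0853
gripper_force: 0.0
time: 1.9
ee_pos: [0.3303, -0.2567, 0.2504]
tool_rot: [0.0, 0.999, -0.045, 0.0]
force: [1.0, 0.0, -0.1]
finger_gap: 0.0855
gripper_force: 0.0
t 1.9 pos [ 0.3303 -0.2567  0.2504] gap 0.0855 F [ 1.   0.  -0.1]
twist [ 0.001 -0.003 -0.002] trans [  3.738 -10.065   3.348]
```

```bash
python3 -m handwheel '[{"translation":[0.37,-1,0],"twist":[0,0,0],"jaw":-1},{"translation":[0.37,-1,0],"twist":[0,0,0],"jaw":-1},{"translation":[0.37,-1,0],"twist":[0,0,0],"jaw":-1},{"translation":[0.37,-1,0],"twist":[0,0,0],"jaw":-1},{"translation":[0.37,-1,0],"twist":[0,0,0],"jaw":-1},{"translation":[0.37,-1,0],"twist":[0,0,0],"jaw":-1},{"translation":[0.37,-1,0],"twist":[0,0,0],"jaw":-1},{"translation":[0.37,-1,0],"twist":[0,0,0],"jaw":-1}]'
python3 -m handwheel '[{"translation":[0.39,-1,0],"twist":[0,0,0],"jaw":-1},{"translation":[0.39,-1,0],"twist":[0,0,0],"jaw":-1},{"translation":[0,-0.06,0.7],"twist":[0,0,0],"jaw":-1},{"translation":[0,0,0.7],"twist":[0,0,0],"jaw":-1},{"translation":[0,0,0.7],"twist":[0,0,0],"jaw":-1},{"translation":[0,0,0.7],"twist":[0,0,0],"jaw":-1},{"translation":[0,0,0.5],"twist":[0,0,0],"jaw":-1},{"translation":[0,0,0],"twist":[0,0,0],"jaw":-1}]'
python3 go.py .469 .034 .075 -.0895
```

```text
time: 2.7
ee_pos: [0.4403, -0.0255, 0.2505]
tool_rot: [0.0, 0.999, -0.045, 0.0]
force: [0.4, -0.7, -0.4]
finger_gap: 0.0853
gripper_force: 0.0
time: 3.5
ee_pos: [0.4676, 0.0327, 0.1498]
tool_rot: [0.0, 0.999, -0.045, -0.001]
force: [0.1, 0.8, 0.1]
finger_gap: 0.0856
gripper_force: 0.0
t 3.5 pos [0.4676 0.0327 0.1498] gap 0.0856 F [0.1 0.8 0.1]
twist [0.002 0.021 0.   ] trans [ 0.043 -0.047  2.494]
```

```bash
python3 -m handwheel '[{"translation":[0.04,-0.05,0.6],"twist":[0,0,0],"jaw":-1},{"translation":[0,0,0.6],"twist":[0,0,0],"jaw":-1},{"translation":[0,0,0.6],"twist":[0,0,0],"jaw":-1},{"translation":[0,0,0.4],"twist":[0,0,0],"jaw":-1},{"translation":[0,0,0.3],"twist":[0,0,0],"jaw":-1},{"translation":[0,0,0],"twist":[0,0,0],"jaw":0},{"translation":[0,0,0],"twist":[0,0,0],"jaw":1},{"translation":[0,0,0],"twist":[0,0,0],"jaw":1}]' 40
python3 -m handwheel '[{"translation":[0,0,0],"twist":[0,0,0],"jaw":1},{"translation":[0,0,0],"twist":[0,0,0],"jaw":1},{"translation":[0,0,0],"twist":[0,0,0],"jaw":1},{"translation":[0,0,0],"twist":[0,0,0],"jaw":1},{"translation":[0,0,-0.2],"twist":[0,0,0],"jaw":1},{"translation":[0,0,-0.6],"twist":[0,0,0],"jaw":1},{"translation":[0,0,-0.9],"twist":[0,0,0],"jaw":1},{"translation":[0,0,-0.9],"twist":[0,0,0],"jaw":1}]'
python3 - <<'E'
from h import *
c,s=np.cos(.0895),np.sin(.0895)
for u,v in [(-.036,-.021),(.034,-.021)]: print(.5243+c*u+s*v,-.2612-s*u+c*v)
E
python3 go.py .4866 -.2789 .19 -.0895
```

```text
time: 4.3
ee_pos: [0.4704, 0.0341, 0.0769]
tool_rot: [-0.0, 0.999, -0.045, 0.0]
force: [-0.4, 0.3, -0.5]
finger_gap: 0.0438
gripper_force: 0.0
time: 5.1
ee_pos: [0.4695, 0.0341, 0.1553]
tool_rot: [0.0, 0.999, -0.045, -0.001]
force: [0.2, -0.2, -0.8]
finger_gap: 0.023
gripper_force: 39.5
0.48656709648557106 -0.27889824828537557
0.5562869248309154 -0.2851548875985961
t 5.1 pos [0.4695 0.0341 0.1553] gap 0.023 F [ 0.2 -0.2 -0.8]
twist [ 0.001  0.007 -0.001] trans [ 1.5   10.339 -1.158]
```

```bash
python3 -m handwheel '[{"translation":[0.1,0.5,-0.4],"twist":[0,0,0],"jaw":1},{"translation":[0.14,0.9,-0.4],"twist":[0,0,0],"jaw":1},{"translation":[0.14,1,-0.36],"twist":[0,0,0],"jaw":1},{"translation":[0.14,1,0],"twist":[0,0,0],"jaw":1},{"translation":[0.14,1,0],"twist":[0,0,0],"jaw":1},{"translation":[0.14,1,0],"twist":[0,0,0],"jaw":1},{"translation":[0.14,1,0],"twist":[0,0,0],"jaw":1},{"translation":[0.14,1,0],"twist":[0,0,0],"jaw":1}]'
python3 -m handwheel '[{"translation":[0.14,1,0],"twist":[0,0,0],"jaw":1},{"translation":[0.14,0.9,0],"twist":[0,0,0],"jaw":1},{"translation":[0.14,0.6,0],"twist":[0,0,0],"jaw":1},{"translation":[0,0.3,0],"twist":[0,0,0],"jaw":1},{"translation":[0,0.14,0],"twist":[0,0,0],"jaw":1},{"translation":[0,0,0.7],"twist":[0,0,0],"jaw":1},{"translation":[0,0,0.5],"twist":[0,0,0],"jaw":1},{"translation":[0,0,0],"twist":[0,0,0],"jaw":1}]'
python3 go.py .4866 -.2789 .0845 -.0895
python3 - <<'E'
from h import *
T=optics.camera("top");S=optics.camera("scene")
a=cv2.resize(T["img"][170:290,340:440],None,fx=4,fy=4,interpolation=2);b=cv2.resize(S["img"][110:230,150:250],None,fx=4,fy=4,interpolation=2)
cv2.imwrite("pics/hov.png",np.hstack([a,b]))
E
```

```text
time: 5.9
ee_pos: [0.4821, -0.1911, 0.1895]
tool_rot: [-0.0, 0.999, -0.045, -0.0]
force: [0.2, -1.3, -1.8]
finger_gap: 0.0225
gripper_force: 39.5
time: 6.7
ee_pos: [0.4859, -0.2772, 0.1515]
tool_rot: [-0.001, 0.999, -0.044, -0.002]
force: [-0.4, 0.1, -1.0]
finger_gap: 0.0225
gripper_force: 39.4
t 6.7 pos [ 0.4859 -0.2772  0.1515] gap 0.0225 F [-0.4  0.1 -1. ]
twist [-0.013  0.022  0.005] trans [0.028 0.053 2.234]
```

View pics/hov.png

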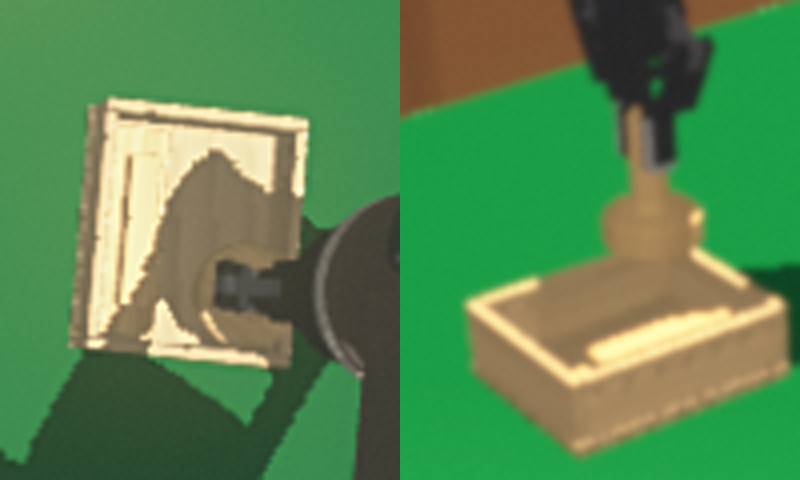

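The stamp hangs upright over the near end of the box, with its disc at about (240,290) in the left half and clear of the bar's rib at (140,230). I'll lower it now.

```bash
python3 -m handwheel '[{"translation":[0.03,0.05,0.4],"twist":[0,0,0],"jaw":1},{"translation":[0,0,0.5],"twist":[0,0,0],"jaw":1},{"translation":[0,0,0.4],"twist":[0,0,0],"jaw":1},{"translation":[0,0,0.3],"twist":[0,0,0],"jaw":1},{"translation":[0,0,0.3],"twist":[0,0,0],"jaw":1},{"translation":[0,0,0.15],"twist":[0,0,0],"jaw":1},{"translation":[0,0,0.07],"twist":[0,0,0],"jaw":1},{"translation":[0,0,0],"twist":[0,0,0],"jaw":1}]'
python3 go.py .4866 -.2789 .083 -.0895
python3 -m handwheel '[{"translation":[0,0,0.02],"twist":[0,0,0],"jaw":1},{"translation":[0,0,0.02],"twist":[0,0,0],"jaw":1},{"translation":[0,0,0.02],"twist":[0,0,0],"jaw":1},{"translation":[0,0,0],"twist":[0,0,0],"jaw":1},{"translation":[0,0,0],"twist":[0,0,0],"jaw":1},{"translation":[0,0,0],"twist":[0,0,0],"jaw":1},{"translation":[0,0,0],"twist":[0,0,0],"jaw":1},{"translation":[0,0,0],"twist":[0,0,0],"jaw":1}]'
```

```text
time: 7.6
ee_pos: [0.4878, -0.2805, 0.0894]
tool_rot: [-0.0, 0.999, -0.045, -0.0]
force: [0.5, -0.4, -1.1]
finger_gap: 0.0231
gripper_force: 39.5
t 7.6 pos [ 0.4878 -0.2805  0.0894] gap 0.0231 F [ 0.5 -0.4 -1.1]
twist [-0.     0.001 -0.001] trans [-0.046 -0.049  0.213]
time: 8.4
ee_pos: [0.4878, -0.2805, 0.0877]
tool_rot: [-0.0, 0.999, -0.045, -0.0]
force: [-0.4, 0.0, -0.9]
finger_gap: 0.0226
gripper_force: 39.5
```

```bash
python3 -m handwheel '[{"translation":[0,0,0.03],"twist":[0,0,0],"jaw":1},{"translation":[0,0,0.03],"twist":[0,0,0],"jaw":1},{"translation":[0,0,0.02],"twist":[0,0,0],"jaw":1},{"translation":[0,0,0],"twist":[0,0,0],"jaw":1},{"translation":[0,0,0],"twist":[0,0,0],"jaw":1},{"translation":[0,0,0],"twist":[0,0,0],"jaw":1},{"translation":[0,0,0],"twist":[0,0,0],"jaw":1},{"translation":[0,0,0],"twist":[0,0,0],"jaw":1}]'
python3 -m handwheel '[{"translation":[0,0,0.03],"twist":[0,0,0],"jaw":1},{"translation":[0,0,0.03],"twist":[0,0,0],"jaw":1},{"translation":[0,0,0],"twist":[0,0,0],"jaw":1},{"translation":[0,0,0],"twist":[0,0,0],"jaw":1},{"translation":[0,0,0],"twist":[0,0,0],"jaw":1},{"translation":[0,0,0],"twist":[0,0,0],"jaw":1},{"translation":[0,0,0],"twist":[0,0,0],"jaw":1},{"translation":[0,0,0],"twist":[0,0,0],"jaw":1}]'
```

```text
time: 9.2
ee_pos: [0.4878, -0.2805, 0.0853]
tool_rot: [0.0, 0.999, -0.045, 0.0]
force: [-0.7, 0.7, -1.9]
finger_gap: 0.023
gripper_force: 39.5
time: 10.0
ee_pos: [0.4881, -0.2804, 0.0846]
tool_rot: [0.0, 0.999, -0.045, 0.0]
force: [-3.7, 5.6, 22.9]
finger_gap: 0.0227
gripper_force: 41.7
```

```bash
python3 -m handwheel '[{"translation":[0,0,-0.02],"twist":[0,0,0],"jaw":1},{"translation":[0,0,0],"twist":[0,0,0],"jaw":0.2},{"translation":[0,0,0],"twist":[0,0,0],"jaw":0.2},{"translation":[0,0,0],"twist":[0,0,0],"jaw":-0.4},{"translation":[0,0,0],"twist":[0,0,0],"jaw":-1},{"translation":[0,0,-0.5],"twist":[0,0,0],"jaw":-1},{"translation":[0,0,-0.9],"twist":[0,0,0],"jaw":-1},{"translation":[0,0,-0.9],"twist":[0,0,0],"jaw":-1}]'
python3 go.py .637 .044 .15 .129
```

```text
time: 10.8
ee_pos: [0.4874, -0.2803, 0.1534]
tool_rot: [-0.0, 0.999, -0.045, -0.001]
force: [-0.2, -0.7, 0.5]
finger_gap: 0.0853
gripper_force: 0.0
t 10.8 pos [ 0.4874 -0.2803  0.1534] gap 0.0853 F [-0.2 -0.7  0.5]
twist [-0.006  0.008 -1.565] trans [  6.335 -10.077   0.114]
```

```bash
python3 -m handwheel '[{"translation":[0,0,-0.3],"twist":[0,0,-0.78],"jaw":-1},{"translation":[0,0,-0.3],"twist":[0,0,-0.78],"jaw":-1},{"translation":[0.63,-1,0],"twist":[0,0,0],"jaw":-1},{"translation":[0.63,-1,0],"twist":[0,0,0],"jaw":-1},{"translation":[0.63,-1,0],"twist":[0,0,0],"jaw":-1},{"translation":[0.63,-1,0],"twist":[0,0,0],"jaw":-1},{"translation":[0.63,-1,0],"twist":[0,0,0],"jaw":-1},{"translation":[0.63,-1,0],"twist":[0,0,0],"jaw":-1}]'
python3 -m handwheel '[{"translation":[0.63,-1,0],"twist":[0,0,0],"jaw":-1},{"translation":[0.63,-1,0],"twist":[0,0,0],"jaw":-1},{"translation":[0.63,-1,0],"twist":[0,0,0],"jaw":-1},{"translation":[0.63,-1,0],"twist":[0,0,0],"jaw":-1},{"translation":[0,0,0.5],"twist":[0,0,0],"jaw":-1},{"translation":[0,0,0.2],"twist":[0,0,0],"jaw":-1},{"translation":[0,0,0],"twist":[0,0,0],"jaw":-1},{"translation":[0,0,0],"twist":[0,0,0],"jaw":-1}]'
python3 go.py .637 .044 .077 .129
python3 - <<'E'
from h import *
T=optics.camera("top");S=optics.camera("scene")
a=cv2.resize(T["img"][160:280,225:425],None,fx=4,fy=4,interpolation=2);b=cv2.resize(S["img"][150:300,160:310],None,fx=4,fy=4,interpolation=2)
cv2.imwrite("pics/sq.png",cv2.resize(np.hstack([cv2.resize(a,None,fx=.75,fy=.75),b[:360,:200],]),None,fx=1,fy=1))
E
```

```text
time: 11.6
ee_pos: [0.5777, -0.0861, 0.171]
tool_rot: [-0.0, 0.998, 0.064, -0.0]
force: [-1.4, -0.8, 0.5]
finger_gap: 0.0846
gripper_force: 0.0
time: 12.4
ee_pos: [0.6364, 0.0402, 0.15]
tool_rot: [0.0, 0.998, 0.064, -0.0]
force: [-0.1, -0.4, 0.5]
finger_gap: 0.0852
gripper_force: 0.0
t 12.4 pos [0.6364 0.0402 0.15  ] gap 0.0852 F [-0.1 -0.4  0.5]
twist [ 0.     0.006 -0.013] trans [ 0.035 -0.123  2.433]
```

View pics/sq.png

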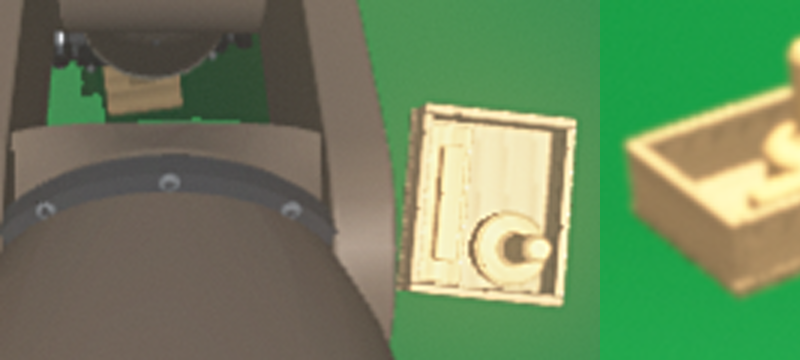

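The round stamp stands upright in the near end of the box, with its disc at about (510,247) in the crop. The arm hides the square stamp, so I'll use the fitted pose to grasp it.

```bash
python3 -m handwheel '[{"translation":[0.03,-0.12,0.5],"twist":[0,0,0],"jaw":-1},{"translation":[0,0,0.6],"twist":[0,0,0],"jaw":-1},{"translation":[0,0,0.6],"twist":[0,0,0],"jaw":-1},{"translation":[0,0,0.4],"twist":[0,0,0],"jaw":-1},{"translation":[0,0,0.33],"twist":[0,0,0],"jaw":-1},{"translation":[0,0,0],"twist":[0,0,0],"jaw":0},{"translation":[0,0,0],"twist":[0,0,0],"jaw":1},{"translation":[0,0,0],"twist":[0,0,0],"jaw":1}]' 40
python3 -m handwheel '[{"translation":[0,0,0],"twist":[0,0,0],"jaw":1},{"translation":[0,0,0],"twist":[0,0,0],"jaw":1},{"translation":[0,0,0],"twist":[0,0,0],"jaw":1},{"translation":[0,0,0],"twist":[0,0,0],"jaw":1},{"translation":[0,0,0],"twist":[0,0,0],"jaw":1},{"translation":[0,0,0],"twist":[0,0,0],"jaw":1},{"translation":[0,0,0],"twist":[0,0,0],"jaw":1},{"translation":[0,0,0],"twist":[0,0,0],"jaw":1}]'
python3 -m handwheel '[{"translation":[0,0,-0.3],"twist":[0,0,0],"jaw":1},{"translation":[0,0,-0.6],"twist":[0,0,0],"jaw":1},{"translation":[0,0,-0.9],"twist":[0,0,0],"jaw":1},{"translation":[0,0,-0.9],"twist":[0,0,0],"jaw":1},{"translation":[0,0,-0.8],"twist":[0,0,0],"jaw":1},{"translation":[0,0,-0.4],"twist":[0,0,0.4],"jaw":1},{"translation":[0,0,0],"twist":[0,0,0.6],"jaw":1},{"translation":[0,0,0],"twist":[0,0,0.56],"jaw":1}]'
python3 - <<'E'
from fit import *
c,s=np.cos(.0895),np.sin(.0895)
for p,z in [((395,242.3),.033),((404.3,243),.103)]:
    d=plane(T,p,z)[:2];print(d);d=d-[.5243,-.2612];print(p,np.round([c*d[0]-s*d[1],s*d[0]+c*d[1]],4))
E
python3 go.py .5563 -.2852 .19 -.0895
```

```text
time: 13.3
ee_pos: [0.6378, 0.0449, 0.0779]
tool_rot: [0.0, 0.998, 0.064, 0.001]
force: [-0.1, -0.3, 0.4]
finger_gap: 0.0439
gripper_force: 0.0
time: 14.1
ee_pos: [0.6376, 0.045, 0.0776]
tool_rot: [-0.0, 0.998, 0.064, 0.0]
force: [-1.5, 1.1, 6.1]
finger_gap: 0.0239
gripper_force: 46.7
time: 14.9
ee_pos: [0.6375, 0.0449, 0.1954]
tool_rot: [-0.0, 0.999, -0.046, 0.001]
force: [0.2, 0.1, -1.7]
finger_gap: 0.0233
gripper_force: 45.7
[ 0.4866817  -0.27931467]
(395, 242.3) [-0.0358 -0.0214]
[ 0.48479316 -0.27998119]
(404.3, 243) [-0.0377 -0.0222]
t 15.0 pos [0.6373 0.0449 0.1948] gap 0.0233 F [-0.  -0.8 -1.2]
twist [-0.    -0.002 -0.011] trans [-1.705 11.201  0.159]
```

```bash
python3 -m handwheel '[{"translation":[-0.15,0.6,0],"twist":[0,0,0],"jaw":1},{"translation":[-0.15,1,0],"twist":[0,0,0],"jaw":1},{"translation":[-0.15,1,0],"twist":[0,0,0],"jaw":1},{"translation":[-0.15,1,0],"twist":[0,0,0],"jaw":1},{"translation":[-0.15,1,0],"twist":[0,0,0],"jaw":1},{"translation":[-0.15,1,0],"twist":[0,0,0],"jaw":1},{"translation":[-0.15,1,0],"twist":[0,0,0],"jaw":1},{"translation":[-0.15,1,0],"twist":[0,0,0],"jaw":1}]'
python3 -m handwheel '[{"translation":[-0.15,1,0],"twist":[0,0,0],"jaw":1},{"translation":[-0.15,1,0],"twist":[0,0,0],"jaw":1},{"translation":[-0.17,0.9,0],"twist":[0,0,0],"jaw":1},{"translation":[0,0.5,0],"twist":[0,0,0],"jaw":1},{"translation":[0,0.2,0],"twist":[0,0,0],"jaw":1},{"translation":[0,0,0.6],"twist":[0,0,0],"jaw":1},{"translation":[0,0,0.6],"twist":[0,0,0],"jaw":1},{"translation":[0,0,0],"twist":[0,0,0],"jaw":1}]'
python3 -m handwheel '[{"translation":[0,0,0],"twist":[0,0,0],"jaw":1},{"translation":[0,0,0],"twist":[0,0,0],"jaw":1},{"translation":[0,0,0],"twist":[0,0,0],"jaw":1},{"translation":[0,0,0],"twist":[0,0,0],"jaw":1},{"translation":[0,0,0],"twist":[0,0,0],"jaw":1},{"translation":[0,0,0],"twist":[0,0,0],"jaw":1},{"translation":[0,0,0],"twist":[0,0,0],"jaw":1},{"translation":[0,0,0],"twist":[0,0,0],"jaw":1}]'
python3 go.py .5568 -.2852 .0865 -.0895
python3 - <<'E'
from h import *
T=optics.camera("top");S=optics.camera("scene")
a=cv2.resize(T["img"][170:290,340:440],None,fx=4,fy=4,interpolation=2);b=cv2.resize(S["img"][110:230,150:250],None,fx=4,fy=4,interpolation=2)
cv2.imwrite("pics/hov2.png",np.hstack([a,b]))
E
```

```text
time: 15.8
ee_pos: [0.58, -0.1807, 0.1943]
tool_rot: [0.0, 0.999, -0.044, -0.0]
force: [0.8, 0.1, -2.1]
finger_gap: 0.0231
gripper_force: 45.7
time: 16.6
ee_pos: [0.5563, -0.2839, 0.1562]
tool_rot: [-0.001, 0.999, -0.044, -0.002]
force: [-0.6, -0.2, -0.9]
finger_gap: 0.0234
gripper_force: 45.6
time: 17.4
ee_pos: [0.5574, -0.2853, 0.1582]
tool_rot: [0.0, 0.999, -0.045, 0.0]
force: [-0.8, -0.2, -1.1]
finger_gap: 0.0234
gripper_force: 45.6
t 17.4 pos [ 0.5574 -0.2853  0.1582] gap 0.0234 F [-0.8 -0.2 -1.1]
twist [ 0.    -0.    -0.001] trans [-2.00e-02 -1.00e-03  2.39e+00]
```

View pics/hov2.png

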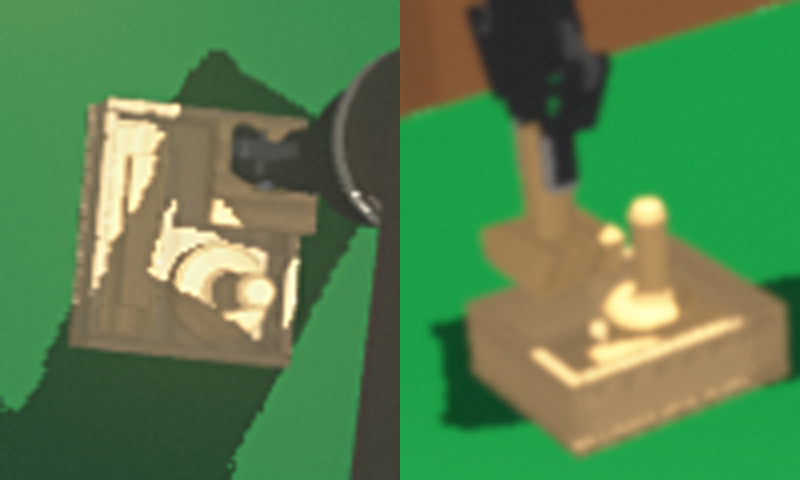

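Run:
```python
from h import *
T=optics.camera("top")
c,s=np.cos(.0895),np.sin(.0895);a=.033
for z in(.0805,.1055):
    print(z,[np.round((p-[340,170]+.5)*4).tolist() for p in proj(T,[[.5574+c*u+s*v,-.2853-s*u+c*v,z] for u,v in[(-a,a),(-a,-a),(a,a)]])])
```

```text
0.0805 [[199.0, 225.0], [301.0, 236.0], [207.0, 121.0]]
0.1055 [[211.0, 223.0], [316.0, 234.0], [219.0, 116.0]]
```

In the crop the block's lower right corner is at (318,232), against (316,234) predicted. The gap to the round disc is clear, so I'll lower it.

```bash
python3 -m handwheel '[{"translation":[-0.02,0,0.3],"twist":[0,0,0],"jaw":1},{"translation":[0,0,0.5],"twist":[0,0,0],"jaw":1},{"translation":[0,0,0.5],"twist":[0,0,0],"jaw":1},{"translation":[0,0,0.4],"twist":[0,0,0],"jaw":1},{"translation":[0,0,0.3],"twist":[0,0,0],"jaw":1},{"translation":[0,0,0.2],"twist":[0,0,0],"jaw":1},{"translation":[0,0,0.1],"twist":[0,0,0],"jaw":1},{"translation":[0,0,0],"twist":[0,0,0],"jaw":1}]'
python3 -m handwheel '[{"translation":[0,0,0.03],"twist":[0,0,0],"jaw":1},{"translation":[0,0,0],"twist":[0,0,0],"jaw":1},{"translation":[0,0,0],"twist":[0,0,0],"jaw":1},{"translation":[0,0,0],"twist":[0,0,0],"jaw":1},{"translation":[0,0,0],"twist":[0,0,0],"jaw":1},{"translation":[0,0,0],"twist":[0,0,0],"jaw":1},{"translation":[0,0,0],"twist":[0,0,0],"jaw":1},{"translation":[0,0,0],"twist":[0,0,0],"jaw":1}]'
```

```text
time: 18.35
ee_pos: [0.5568, -0.2852, 0.0889]
tool_rot: [-0.0, 0.999, -0.045, -0.0]
force: [-0.2, -0.3, -1.1]
finger_gap: 0.0236
gripper_force: 45.6
time: 19.15
ee_pos: [0.5568, -0.2852, 0.0883]
tool_rot: [-0.0, 0.999, -0.045, -0.0]
force: [0.5, -0.4, -1.7]
finger_gap: 0.0234
gripper_force: 45.6
```

```bash
python3 -m handwheel '[{"translation":[0,0,0.03],"twist":[0,0,0],"jaw":1},{"translation":[0,0,0.03],"twist":[0,0,0],"jaw":1},{"translation":[0,0,0],"twist":[0,0,0],"jaw":1},{"translation":[0,0,0],"twist":[0,0,0],"jaw":1},{"translation":[0,0,0],"twist":[0,0,0],"jaw":1},{"translation":[0,0,0],"twist":[0,0,0],"jaw":1},{"translation":[0,0,0],"twist":[0,0,0],"jaw":1},{"translation":[0,0,0],"twist":[0,0,0],"jaw":1}]'
python3 -m handwheel '[{"translation":[0,0,0.02],"twist":[0,0,0],"jaw":1},{"translation":[0,0,0],"twist":[0,0,0],"jaw":1},{"translation":[0,0,0],"twist":[0,0,0],"jaw":1},{"translation":[0,0,0],"twist":[0,0,0],"jaw":1},{"translation":[0,0,0],"twist":[0,0,0],"jaw":1},{"translation":[0,0,0],"twist":[0,0,0],"jaw":1},{"translation":[0,0,0],"twist":[0,0,0],"jaw":1},{"translation":[0,0,0],"twist":[0,0,0],"jaw":1}]'
```

```text
time: 19.95
ee_pos: [0.5568, -0.2852, 0.0865]
tool_rot: [0.0, 0.999, -0.045, 0.0]
force: [-0.8, -0.4, -0.5]
finger_gap: 0.0236
gripper_force: 45.6
time: 20.75
ee_pos: [0.5568, -0.2852, 0.0859]
tool_rot: [0.0, 0.999, -0.045, 0.0]
force: [-0.1, -0.3, -1.9]
finger_gap: 0.0233
gripper_force: 45.6
```

```bash
python3 -m handwheel '[{"translation":[0,0,0.03],"twist":[0,0,0],"jaw":1},{"translation":[0,0,0],"twist":[0,0,0],"jaw":1},{"translation":[0,0,0],"twist":[0,0,0],"jaw":1},{"translation":[0,0,0],"twist":[0,0,0],"jaw":1},{"translation":[0,0,0],"twist":[0,0,0],"jaw":1},{"translation":[0,0,0],"twist":[0,0,0],"jaw":1},{"translation":[0,0,0],"twist":[0,0,0],"jaw":1},{"translation":[0,0,0],"twist":[0,0,0],"jaw":1}]'
```

```text
time: 21.55
ee_pos: [0.5568, -0.2852, 0.0856]
tool_rot: [0.0, 0.999, -0.045, 0.0]
force: [-2.9, 2.1, 9.6]
finger_gap: 0.0236
gripper_force: 47.0
```

```bash
python3 -m handwheel '[{"translation":[0,0,-0.01],"twist":[0,0,0],"jaw":1},{"translation":[0,0,0],"twist":[0,0,0],"jaw":0.2},{"translation":[0,0,0],"twist":[0,0,0],"jaw":0.2},{"translation":[0,0,0],"twist":[0,0,0],"jaw":-0.4},{"translation":[0,0,0],"twist":[0,0,0],"jaw":-1},{"translation":[0,0,-0.5],"twist":[0,0,0],"jaw":-1},{"translation":[0,0,-0.9],"twist":[0,0,0],"jaw":-1},{"translation":[0,0,-1],"twist":[0,0,0],"jaw":-1}]'
python3 -m handwheel '[{"translation":[0,0,-1],"twist":[0,0,0],"jaw":-1},{"translation":[0,0,-1],"twist":[0,0,-0.76],"jaw":-1},{"translation":[0,0,0],"twist":[0,0,-0.9],"jaw":-1},{"translation":[0,0,0],"twist":[0,0,-0.9],"jaw":-1},{"translation":[0,0,0],"twist":[0,0,-0.9],"jaw":-1},{"translation":[0,0,0],"twist":[0,0,-0.9],"jaw":-1},{"translation":[0,0,0],"twist":[0,0,-0.94],"jaw":-1},{"translation":[0,0,0],"twist":[0,0,0],"jaw":-1}]'
cat > gp.py <<'E'
# python3 gp.py x y z azimuth pitch_below_horizontal_deg : twist (rotvec units) and translation in current and in goal axes
import sys
from h import *
s,p,R=st()
x,y,z,a,d=map(float,sys.argv[1:6]);d=np.radians(d)
zt=np.array([np.cos(d)*np.cos(a),np.cos(d)*np.sin(a),-np.sin(d)]);yt=np.array([np.sin(a),-np.cos(a),0])
G=Rn.from_matrix(np.stack([np.cross(yt,zt),yt,zt],1))
D=np.array([x,y,z])-p
print("t",round(s["time"],2),"pos",np.round(p,4),"gap",round(s["finger_gap"],4),"F",np.round(s["force"],1),"J",np.round(s["joints"],2))
print("twist",np.round(np.degrees((R.inv()*G).as_rotvec())/8,3),"trans cur",np.round(R.inv().apply(D)/.03,3),"goal",np.round(G.inv().apply(D)/.03,3))
E
python3 gp.py .512 .254 .22 .65 90
python3 - <<'E'
from h import *
T=optics.camera("top");S=optics.camera("scene")
a=cv2.resize(T["img"][170:290,340:440],None,fx=4,fy=4,interpolation=2);b=cv2.resize(S["img"][110:230,150:250],None,fx=4,fy=4,interpolation=2)
cv2.imwrite("pics/box2.png",np.hstack([a,b]))
E
```

```text
time: 22.35
ee_pos: [0.5564, -0.285, 0.1585]
tool_rot: [-0.0, 0.999, -0.045, -0.0]
force: [0.1, 0.3, -0.5]
finger_gap: 0.0855
gripper_force: 0.0
time: 23.15
ee_pos: [0.5568, -0.2852, 0.2183]
tool_rot: [0.0, 0.947, 0.321, 0.0]
force: [0.4, 0.3, -0.3]
finger_gap: 0.0859
gripper_force: 0.0
t 23.15 pos [ 0.5568 -0.2852  0.2183] gap 0.0859 F [ 0.4  0.3 -0.3] J [-0.52  0.48  1.69 -0.    0.97  0.4 ]
twist [ 0.005 -0.002  0.022] trans cur [  9.734 -15.184  -0.063] goal [  9.688 -15.214  -0.055]
```

View pics/box2.png

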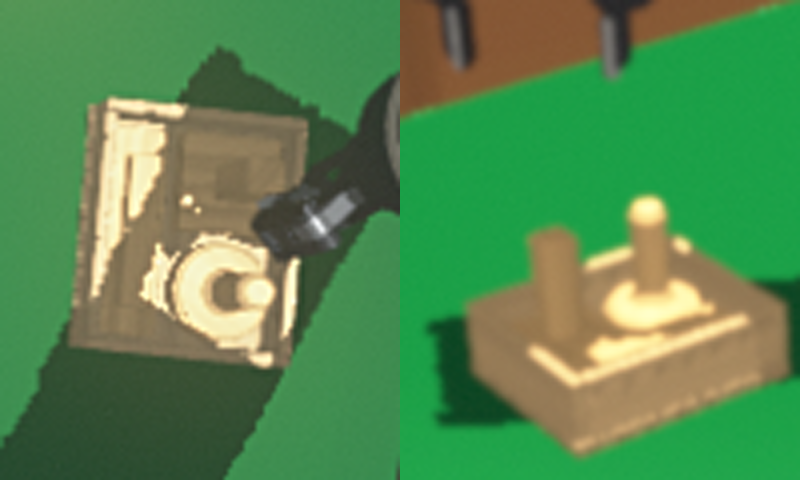

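Both stamps stand upright in the box, with handles at (555,280) and (648,230) in the right half. Next I'll move to the standoff point in front of the pestle.

```bash
python3 -m handwheel '[{"translation":[0.61,-0.95,0],"twist":[0,0,0],"jaw":-1},{"translation":[0.61,-0.95,0],"twist":[0,0,0],"jaw":-1},{"translation":[0.61,-0.95,0],"twist":[0,0,0],"jaw":-1},{"translation":[0.61,-0.95,0],"twist":[0,0,0],"jaw":-1},{"translation":[0.61,-0.95,0],"twist":[0,0,0],"jaw":-1},{"translation":[0.61,-0.95,0],"twist":[0,0,0],"jaw":-1},{"translation":[0.61,-0.95,0],"twist":[0,0,0],"jaw":-1},{"translation":[0.61,-0.95,0],"twist":[0,0,0],"jaw":-1}]'
python3 -m handwheel '[{"translation":[0.61,-0.95,0],"twist":[0,0,0],"jaw":-1},{"translation":[0.61,-0.95,0],"twist":[0,0,0],"jaw":-1},{"translation":[0.61,-0.95,0],"twist":[0,0,0],"jaw":-1},{"translation":[0.61,-0.95,0],"twist":[0,0,0],"jaw":-1},{"translation":[0.61,-0.95,0],"twist":[0,0,0],"jaw":-1},{"translation":[0.61,-0.95,0],"twist":[0,0,0],"jaw":-1},{"translation":[0.61,-0.95,0],"twist":[0,0,0],"jaw":-1},{"translation":[0.61,-0.95,0],"twist":[0,0,0],"jaw":-1}]'
python3 -m handwheel '[{"translation":[0,0,0],"twist":[0,0.94,0],"jaw":-1},{"translation":[0,0,0],"twist":[0,0.94,0],"jaw":-1},{"translation":[0,0,0],"twist":[0,0.94,0],"jaw":-1},{"translation":[0,0,0],"twist":[0,0.94,0],"jaw":-1},{"translation":[0,0,0],"twist":[0,0.94,0],"jaw":-1},{"translation":[0,0,0],"twist":[0,0.94,0],"jaw":-1},{"translation":[0,0,0],"twist":[0,0.94,0],"jaw":-1},{"translation":[0,0,0],"twist":[0,0.94,0],"jaw":-1}]'
python3 gp.py .512 .2537 .188 .65 30
```

```text
time: 24.05
ee_pos: [0.535, -0.0138, 0.2177]
tool_rot: [0.0, 0.948, 0.318, 0.0]
force: [0.4, -0.4, 0.4]
finger_gap: 0.0852
gripper_force: 0.0
time: 24.85
ee_pos: [0.5134, 0.2564, 0.2178]
tool_rot: [-0.0, 0.948, 0.318, 0.0]
force: [-0.1, -0.5, -0.8]
finger_gap: 0.0856
gripper_force: 0.0
time: 25.65
ee_pos: [0.4979, 0.2845, 0.2164]
tool_rot: [-0.139, 0.901, 0.318, 0.262]
force: [-0.4, 0.6, -0.1]
finger_gap: 0.0853
gripper_force: 0.0
t 25.65 pos [0.4979 0.2845 0.2164] gap 0.0853 F [-0.4  0.6 -0.1] J [ 0.28  0.27  2.27  1.35  0.3  -0.08]
twist [-0.694  3.235 -0.177] trans cur [-0.735  1.162  0.534] goal [-0.946  1.102  0.259]
```

```bash
cat >> gp.py <<'E'
import json
open("log.txt","a").write(json.dumps([list(map(float,s["joints"])),p.tolist(),R.as_matrix().tolist()])+"\n")
E
python3 gp.py .5134 .2564 .25 .65 90
```

```text
t 25.65 pos [0.4979 0.2845 0.2164] gap 0.0853 F [-0.4  0.6 -0.1] J [ 0.28  0.27  2.27  1.35  0.3  -0.08]
twist [-0.694 -4.258  0.195] trans cur [ 0.499  0.952 -1.114] goal [-0.157  1.059 -1.118]
```

```bash
python3 -m handwheel '[{"translation":[0,0,-0.3],"twist":[-0.14,-0.85,0.04],"jaw":-1},{"translation":[0,0,-0.3],"twist":[-0.14,-0.85,0.04],"jaw":-1},{"translation":[0,0,-0.3],"twist":[-0.14,-0.85,0.04],"jaw":-1},{"translation":[0,0,-0.3],"twist":[-0.14,-0.85,0.04],"jaw":-1},{"translation":[0,0,-0.3],"twist":[-0.14,-0.85,0.04],"jaw":-1},{"translation":[0,0,0],"twist":[0,0,0],"jaw":-1},{"translation":[0,0,0],"twist":[0,0,0],"jaw":-1},{"translation":[0,0,0],"twist":[0,0,0],"jaw":-1}]'
python3 gp.py .5134 .2564 .25 .65 90
python3 -m handwheel '[{"translation":[0,0,-1],"twist":[0,0,0],"jaw":-1},{"translation":[0,0,-1],"twist":[0,0,0],"jaw":-1},{"translation":[0,0,-1],"twist":[0,0,0],"jaw":-1},{"translation":[0,0,-1],"twist":[0,0,0],"jaw":-1},{"translation":[0,0,-0.5],"twist":[0,0,0],"jaw":-1},{"translation":[0,0,0],"twist":[0,0,0],"jaw":-1},{"translation":[0,0,0],"twist":[0,0,0],"jaw":-1},{"translation":[0,0,0],"twist":[0,0,0],"jaw":-1}]'
python3 gp.py .5134 .2564 .25 .65 90
cat > kin.py <<'E'
import json
from h import *
from scipy.optimize import least_squares
RZ=lambda a:Rn.from_euler("z",a).as_matrix();RY=lambda a:Rn.from_euler("y",a).as_matrix()
def fk(k,q):
    a1,h,L2,a3,L3,Lt,d=k
    M=RZ(q[0]);p=np.array([0,0,h])+M@[a1,d,0]
    M=M@RY(q[1]);p=p+M@[0,0,L2]
    M=M@RY(q[2]);p=p+M@[a3,0,L3]
    M=M@RZ(q[3])@RY(q[4]);p=p+M@[0,0,Lt]
    return p,M@RZ(q[5]+np.pi/2)
D=[json.loads(l) for l in open("log.txt")]
D+=[[[-1.38861,.480839,1.596881,.000025,1.065129,-.046597],[.14737,-.63266,.24966],None]]
def fitk():
    f=lambda k:np.concatenate([fk(k,q)[0]-p for q,p,_ in D]+[.003*(np.array(k)-[.1,.45,.5,0,.45,.25,.03])])
    o=least_squares(f,[.1,.45,.5,0,.45,.25,.03]);return o.x,f(o.x)
def ik(k,p,R,q0):
    lo=np.array([-2.75,-.82,.23,-1.56,.09,-2.92]);hi=np.array([2.75,2.05,2.67,4.7,2.69,2.92])
    def f(q):
        P,M=fk(k,q);return np.concatenate([(P-p)*3,Rn.from_matrix(M.T@R).as_rotvec()])
    best=None
    for s in q0:
        o=least_squares(f,np.clip(s,lo+.01,hi-.01),bounds=(lo,hi))
        if best is None or o.cost<best.cost-1e-9: best=o
    return best.x,best.cost
if __name__=="__main__":
    k,r=fitk();print(np.round(k,4));print(np.round(r,4))
    for q,p,R in D:
        if R: print("orient err",Rn.from_matrix(fk(k,q)[1].T@np.array(R)).magnitude())
E
python3 kin.py
```

```text
time: 26.45
ee_pos: [0.4812, 0.2973, 0.235]
tool_rot: [-0.102, 0.927, 0.337, 0.131]
force: [-0.8, -0.7, -0.6]
finger_gap: 0.0856
gripper_force: 0.0
t 26.45 pos [0.4812 0.2973 0.235 ] gap 0.0856 F [-0.8 -0.7 -0.6] J [0.38 0.27 2.05 0.36 0.58 0.97]
twist [-0.795 -2.26   0.341] trans cur [ 0.133  1.674 -0.664] goal [ 0.03   1.735 -0.499]
time: 27.25
ee_pos: [0.458, 0.26, 0.3618]
tool_rot: [-0.102, 0.927, 0.337, 0.13]
force: [-0.0, 0.3, -0.6]
finger_gap: 0.0855
gripper_force: 0.0
t 27.25 pos [0.458  0.26   0.3618] gap 0.0855 F [-0.   0.3 -0.6] J [0.32 0.07 1.94 0.27 0.89 1.04]
twist [-0.79  -2.243  0.344] trans cur [0.137 1.67  3.811] goal [1.399 1.213 3.728]
[0.     0.3176 0.5973 0.0329 0.445  0.3527 0.0303]
[-0.     -0.      0.      0.     -0.     -0.      0.      0.     -0.
  0.      0.      0.     -0.0003 -0.0004  0.0003  0.0001 -0.      0.0003
  0.    ]
orient err 2.883465592515817e-16
orient err 5.293030061552194e-16
orient err 3.3176176485007193e-16
```

```bash
cat > scan.py <<'E'
from kin import *
k,_=fitk()
q0=st()[0]["joints"]
seeds=[q0]+[[.3,a,b,c,d,e] for a,b in[(.5,1.6),(.9,.9)] for c in(0,1.5,3.1) for d in(.6,1.8) for e in(-1.5,1)]
P=np.array([.595,.3165,.128])
def G(a,d,f):
    zt=np.array([np.cos(d)*np.cos(a),np.cos(d)*np.sin(a),-np.sin(d)]);yt=f*np.array([np.sin(a),-np.cos(a),0])
    return np.stack([np.cross(yt,zt),yt,zt],1)
for base in(.796,.796+np.pi):
  for da in(-30,0,30):
    for dd in(10,22,34):
      a=base+np.radians(da);R=G(a,np.radians(dd),1)
      for f in (1,):
        q,c=ik(k,P,G(a,np.radians(dd),f),seeds)
        if c<1e-5: print("out" if base<1 else "in",da,dd,np.round(q,2), "cost %.1e"%c)
E
python3 scan.py
```

```text
out -30 10 [ 0.62  1.09  2.41  3.49  1.74 -1.45] cost 2.1e-22
out -30 22 [ 0.6   0.89  2.41  3.45  1.34 -1.52] cost 2.1e-23
out -30 34 [ 0.57  0.71  2.35  3.46  0.9  -1.6 ] cost 2.6e-19
out 0 10 [ 0.11  1.07  2.38  2.46  1.64 -1.77] cost 2.8e-20
out 0 22 [ 0.14  0.88  2.38  2.51  1.28 -1.65] cost 1.3e-31
out 0 34 [ 0.19  0.71  2.33  2.49  0.89 -1.49] cost 2.7e-22
out 30 10 [-0.1   1.01  2.05  1.71  1.38 -1.49] cost 9.0e-23
out 30 22 [-0.06  0.87  2.07  1.68  1.16 -1.36] cost 2.5e-26
out 30 34 [ 0.01  0.75  2.06  1.59  0.93 -1.16] cost 2.5e-30
in -30 10 [ 0.39  1.53  0.32  0.25  2.67 -1.33] cost 9.3e-17
in -30 22 [ 0.39  1.37  0.53  0.16  2.42 -1.41] cost 5.6e-22
in -30 34 [ 0.39  1.22  0.74  0.12  2.16 -1.44] cost 2.5e-26
in 0 10 [ 0.56  1.51  0.37 -0.46  2.61 -2.02] cost 9.2e-23
in 0 22 [ 0.56  1.36  0.57 -0.32  2.37 -1.89] cost 3.2e-19
in 0 34 [ 0.55  1.21  0.76 -0.24  2.12 -1.84] cost 1.2e-17
in 30 10 [ 0.73  1.34  0.78 -0.76  2.22 -2.2 ] cost 6.5e-29
in 30 22 [ 0.72  1.23  0.89 -0.63  2.05 -2.15] cost 2.8e-21
in 30 34 [ 0.7   1.11  1.01 -0.53  1.86 -2.12] cost 5.8e-27
```

```bash
cat > scan2.py <<'E'
from scan import *
print("----")
B=np.array([.5243,-.2612,.26])
for d in(26,34):
  for f in(1,-1):
    Rg=G(.796+np.pi,np.radians(d),f)
    qs=[]
    for z in(.128,.30): 
        q,c=ik(k,[.595,.3165,z],Rg,seeds);qs.append(q);print("grasp",d,f,z,np.round(q,2),"%.0e"%c)
    v=Rg.T@[0,0,1]
    out=[]
    for psi in np.radians(range(0,360,30)):
        ax=np.array([np.cos(psi),np.sin(psi),0])
        for roll in np.radians(range(0,360,30)):
            # rotation taking v->ax then roll about ax
            R0=Rn.align_vectors([ax],[v])[0];R=(Rn.from_rotvec(roll*ax)*R0).as_matrix()
            if R[2,2]>-.4: continue
            sd=qs[1].copy();sd[0]-=.9
            q,c=ik(k,B+.01*ax,R,[sd])
            if c<1e-6: out.append((abs(q-qs[1])[1:].max(),np.degrees(psi),np.degrees(roll),q,R[2,2]))
    for o in sorted(out,key=lambda o:o[0])[:5]: print(np.round(o[0],2),round(o[1]),round(o[2]),np.round(o[3],2),round(o[4],2))
E
python3 scan2.py | sed -n '/----/,$p'
```

```text
----
grasp 26 1 0.128 [ 0.56  1.31  0.63 -0.29  2.29 -1.87] 3e-23
grasp 26 1 0.3 [ 0.56  1.16  0.58 -0.36  2.48 -1.96] 3e-29
0.95 210 210 [-0.87  0.77  1.44  0.59  1.74 -2.9 ] -0.56
1.25 180 300 [-1.03  0.69  1.74  0.89  1.51 -2.79] -0.45
1.39 180 330 [-0.92  0.43  1.89  0.78  1.09 -2.83] -0.78
1.61 150 150 [ 0.01  0.49  2.05 -1.22  1.08 -0.36] -0.56
1.62 120 180 [-0.06  0.58  1.74 -0.82  1.32 -0.35] -0.65
grasp 26 -1 0.128 [ 0.56  1.31  0.63 -0.29  2.29  1.27] 9e-24
grasp 26 -1 0.3 [ 0.56  1.16  0.58 -0.36  2.48  1.18] 9e-18
0.96 210 120 [-0.88  0.78  1.43  0.6   1.76  0.25] -0.54
1.2 210 150 [-0.84  0.51  1.69  0.55  1.29  0.05] -0.83
1.21 240 120 [-0.72  0.83  1.23  0.33  1.9  -0.03] -0.64
1.25 180 120 [-1.03  0.69  1.74  0.89  1.51  0.35] -0.45
1.39 180 150 [-0.92  0.43  1.89  0.78  1.09  0.31] -0.78
grasp 34 1 0.128 [ 0.55  1.21  0.76 -0.24  2.12 -1.84] 1e-17
grasp 34 1 0.3 [ 0.55  1.07  0.67 -0.29  2.34 -1.91] 4e-26
1.29 180 300 [-1.07  0.67  1.85  1.    1.44 -2.88] -0.41
1.63 120 180 [ 0.01  0.67  1.78 -0.98  1.42 -0.29] -0.47
1.71 150 120 [-0.08  0.36  2.18 -1.38  0.79 -0.2 ] -0.66
1.77 120 150 [-0.09  0.42  1.95 -0.92  0.99 -0.14] -0.75
1.85 150 60 [-0.8   0.23  2.25  1.31  0.49 -2.87] -0.77
grasp 34 -1 0.128 [ 0.55  1.21  0.76 -0.24  2.12  1.3 ] 2e-17
grasp 34 -1 0.3 [ 0.55  1.07  0.67 -0.29  2.34  1.23] 4e-16
1.05 210 120 [-0.93  0.74  1.53  0.69  1.67  0.18] -0.53
1.29 180 120 [-1.07  0.67  1.85  1.    1.44  0.26] -0.41
1.32 180 150 [-0.97  0.41  1.99  0.95  1.03  0.13] -0.72
1.33 210 150 [-0.9   0.49  1.78  0.68  1.23 -0.1 ] -0.78
1.33 240 120 [-0.78  0.79  1.31  0.43  1.82 -0.1 ] -0.64
```

```bash
sed -i 's/yt=np.array(\[np.sin(a),-np.cos(a),0\])/yt=(float(sys.argv[6]) if len(sys.argv)>6 else 1)*np.array([np.sin(a),-np.cos(a),0])/' gp.py; python3 gp.py .595 .3165 .30 3.938 30 -1
```

```text
t 27.25 pos [0.458  0.26   0.3618] gap 0.0855 F [-0.   0.3 -0.6] J [0.32 0.07 1.94 0.27 0.89 1.04]
twist [-0.957 -9.784 -0.312] trans cur [3.862 1.77  3.258] goal [ 4.056  1.948 -2.902]
```

```bash
python3 -m handwheel '[{"translation":[0,0,0],"twist":[-0.087,-0.89,-0.028],"jaw":-1},{"translation":[0,0,0],"twist":[-0.087,-0.89,-0.028],"jaw":-1},{"translation":[0,0,0],"twist":[-0.087,-0.89,-0.028],"jaw":-1},{"translation":[0,0,0],"twist":[-0.087,-0.89,-0.028],"jaw":-1},{"translation":[0,0,0],"twist":[-0.087,-0.89,-0.028],"jaw":-1},{"translation":[0,0,0],"twist":[-0.087,-0.89,-0.028],"jaw":-1},{"translation":[0,0,0],"twist":[-0.087,-0.89,-0.028],"jaw":-1},{"translation":[0,0,0],"twist":[-0.087,-0.89,-0.028],"jaw":-1}]'
python3 -m handwheel '[{"translation":[0,0,0],"twist":[-0.087,-0.89,-0.028],"jaw":-0.4},{"translation":[0,0,0],"twist":[-0.087,-0.89,-0.028],"jaw":-0.4},{"translation":[0,0,0],"twist":[-0.087,-0.89,-0.028],"jaw":-0.4},{"translation":[0,0,0],"twist":[0,0,0],"jaw":-0.4},{"translation":[0,0,0],"twist":[0,0,0],"jaw":-0.4},{"translation":[0,0,0],"twist":[0,0,0],"jaw":-0.4},{"translation":[0,0,0],"twist":[0,0,0],"jaw":-0.4},{"translation":[0,0,0],"twist":[0,0,0],"jaw":-0.4}]'
python3 gp.py .595 .3165 .30 3.938 30 -1
```

```text
time: 28.05
ee_pos: [0.4584, 0.2606, 0.362]
tool_rot: [0.118, 0.874, 0.353, -0.312]
force: [-0.1, -0.8, -0.8]
finger_gap: 0.0855
gripper_force: 0.0
time: 28.85
ee_pos: [0.4585, 0.2597, 0.3644]
tool_rot: [0.194, 0.799, 0.335, -0.459]
force: [0.4, -0.6, 0.7]
finger_gap: 0.0594
gripper_force: 0.0
t 28.85 pos [0.4585 0.2597 0.3644] gap 0.0594 F [ 0.4 -0.6  0.7] J [ 0.58  0.79  1.17 -0.23  2.21  1.32]
twist [ 0.001 -0.025 -0.017] trans cur [ 4.143  1.918 -2.839] goal [ 4.128  1.928 -2.854]
```

```bash
python3 -m handwheel '[{"translation":[0.69,0.32,-0.475],"twist":[0,0,0],"jaw":-0.4},{"translation":[0.69,0.32,-0.475],"twist":[0,0,0],"jaw":-0.4},{"translation":[0.69,0.32,-0.475],"twist":[0,0,0],"jaw":-0.4},{"translation":[0.69,0.32,-0.475],"twist":[0,0,0],"jaw":-0.4},{"translation":[0.69,0.32,-0.475],"twist":[0,0,0],"jaw":-0.4},{"translation":[0.68,0.33,-0.475],"twist":[0,0,0],"jaw":-0.4},{"translation":[0,0,0],"twist":[0,0,0],"jaw":-0.4},{"translation":[0,0,0],"twist":[0,0,0],"jaw":-0.4}]'
python3 gp.py .595 .3165 .128 3.938 30 -1
python3 - <<'E'
from h import *
T=optics.camera("top");S=optics.camera("scene")
a=cv2.resize(T["img"][110:250,90:230],None,fx=2.8,fy=2.8,interpolation=2);b=cv2.resize(S["img"][130:350,270:490],None,fx=1.8,fy=1.8,interpolation=2)
n=min(a.shape[0],b.shape[0]);cv2.imwrite("pics/pes.png",np.hstack([a[:n],b[:n]]))
E
```

```text
time: 29.65
ee_pos: [0.5953, 0.3163, 0.2985]
tool_rot: [0.194, 0.799, 0.335, -0.461]
force: [0.0, -0.0, -0.7]
finger_gap: 0.0599
gripper_force: 0.0
t 29.65 pos [0.5953 0.3163 0.2985] gap 0.0599 F [ 0.  -0.  -0.7] J [ 0.55  1.11  0.63 -0.32  2.41  1.21]
twist [-0.    -0.003 -0.014] trans cur [ 4.919 -0.02   2.844] goal [ 4.92  -0.011  2.842]
```

View pics/pes.png

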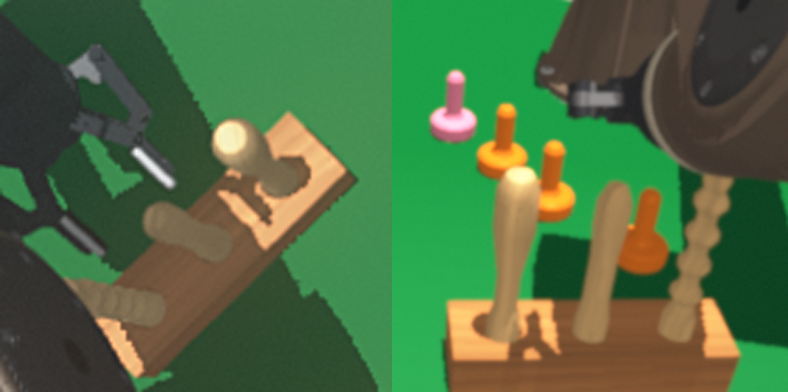

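The open jaws are above and outboard of the pestle, centred on it, with the bat at (235,145) and the spindle at (120,300) to either side. Before descending I'll check the forearm's clearance to their tops.

Run:
```python
from kin import *
k,_=fitk();q0=st()[0]["joints"]
R=st()[2].as_matrix()
for z in(.2985,.128):
    q,c=ik(k,np.array([.595,.3165,z]),R,[q0]);a1,h,L2,a3,L3,Lt,d=k
    M=RZ(q[0]);p=np.array([0,0,h])+M@[a1,d,0];M=M@RY(q[1]);e=p+M@[0,0,L2];M=M@RY(q[2]);w=e+M@[a3,0,L3];e2=e+M@[a3,0,0]
    t=np.array([.595,.3165,z]);print(z,np.round(q,2),"%.0e"%c,"elbow",e2.round(3),"wrist",w.round(3))
    for n,b in(("spindle",[.534,.378,.248]),("bat",[.656,.257,.236]),("pestle",[.595,.3165,.223])):
        for A,B in((e2,w),(w,t)):
            s=np.clip((b-A)@(B-A)/((B-A)@(B-A)),0,1);print(n,round(np.linalg.norm(A+s*(B-A)-b),3),end=" ")
    print()
```

```text
0.2985 [ 0.55  1.11  0.63 -0.32  2.41  1.21] 3e-19 elbow [0.435 0.304 0.55 ] wrist [0.808 0.535 0.475]
spindle 0.277 spindle 0.1 bat 0.322 bat 0.106 pestle 0.307 pestle 0.075 
0.128 [ 0.55  1.26  0.7  -0.26  2.2   1.29] 4e-20 elbow [0.457 0.318 0.471] wrist [0.808 0.535 0.305]
spindle 0.171 spindle 0.135 bat 0.229 bat 0.126 pestle 0.2 pestle 0.082
```

```bash
python3 -m handwheel '[{"translation":[0.6,0,0.346],"twist":[0,0,0],"jaw":-0.4},{"translation":[0.6,0,0.346],"twist":[0,0,0],"jaw":-0.4},{"translation":[0.6,0,0.346],"twist":[0,0,0],"jaw":-0.4},{"translation":[0.6,0,0.346],"twist":[0,0,0],"jaw":-0.4},{"translation":[0,0,0],"twist":[0,0,0],"jaw":-0.4},{"translation":[0,0,0],"twist":[0,0,0],"jaw":-0.4},{"translation":[0,0,0],"twist":[0,0,0],"jaw":-0.4},{"translation":[0,0,0],"twist":[0,0,0],"jaw":-0.4}]'
python3 gp.py .595 .3165 .128 3.938 30 -1
python3 - <<'E'
from h import *
S=optics.camera("scene")
cv2.imwrite("pics/pes2.png",cv2.resize(S["img"][180:350,270:490],None,fx=3,fy=3,interpolation=2))
E
```

```text
time: 30.55
ee_pos: [0.5956, 0.3166, 0.2167]
tool_rot: [0.194, 0.799, 0.335, -0.46]
force: [-0.6, -0.3, 0.1]
finger_gap: 0.0598
gripper_force: 0.0
t 30.55 pos [0.5956 0.3166 0.2167] gap 0.0598 F [-0.6 -0.3  0.1] J [ 0.55  1.17  0.68 -0.28  2.3   1.26]
twist [ 0.004 -0.012 -0.016] trans cur [ 2.55  -0.018  1.496] goal [ 2.552 -0.011  1.492]
```

View pics/pes2.png

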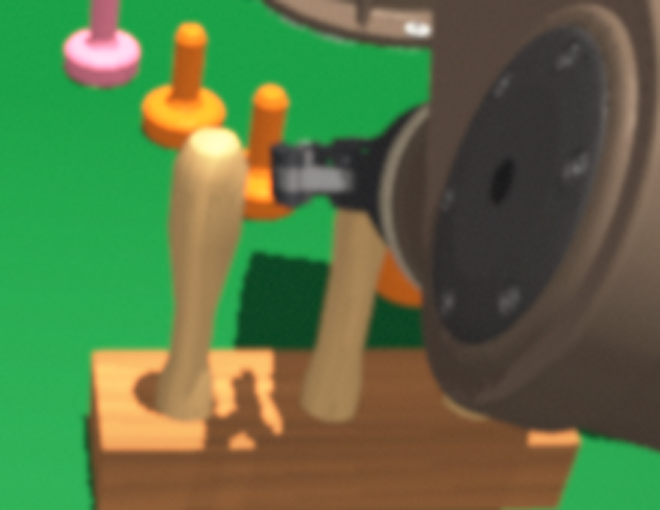

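The pestle's top is between the fingers, at about (365,180), with no contact. The fingers clear the bat at (210,150). I'll descend to the waist and close.

```bash
python3 -m handwheel '[{"translation":[0.5,0,0.29],"twist":[0,0,0],"jaw":-0.4},{"translation":[0.5,0,0.29],"twist":[0,0,0],"jaw":-0.4},{"translation":[0.5,0,0.29],"twist":[0,0,0],"jaw":-0.4},{"translation":[0.5,0,0.29],"twist":[0,0,0],"jaw":-0.4},{"translation":[0.4,0,0.23],"twist":[0,0,0],"jaw":-0.4},{"translation":[0.15,-0.01,0.1],"twist":[0,0,0],"jaw":-0.4},{"translation":[0,0,0],"twist":[0,0,0],"jaw":-0.4},{"translation":[0,0,0],"twist":[0,0,0],"jaw":-0.4}]'
python3 gp.py .595 .3165 .128 3.938 30 -1
python3 -m handwheel '[{"translation":[0,0,0],"twist":[0,0,0],"jaw":0},{"translation":[0,0,0],"twist":[0,0,0],"jaw":0.3},{"translation":[0,0,0],"twist":[0,0,0],"jaw":1},{"translation":[0,0,0],"twist":[0,0,0],"jaw":1},{"translation":[0,0,0],"twist":[0,0,0],"jaw":1},{"translation":[0,0,0],"twist":[0,0,0],"jaw":1},{"translation":[0,0,0],"twist":[0,0,0],"jaw":1},{"translation":[0,0,0],"twist":[0,0,0],"jaw":1}]' 60
python3 gp.py .595 .3165 .30 3.938 30 -1
```

```text
time: 31.4
ee_pos: [0.595, 0.3163, 0.1275]
tool_rot: [0.194, 0.799, 0.335, -0.46]
force: [1.1, 0.5, 0.1]
finger_gap: 0.0601
gripper_force: 0.0
t 31.4 pos [0.595  0.3163 0.1275] gap 0.0601 F [1.1 0.5 0.1] J [ 0.55  1.26  0.7  -0.26  2.2   1.29]
twist [ 0.004 -0.004 -0.014] trans cur [-0.012 -0.004 -0.011] goal [-0.012 -0.004 -0.011]
time: 32.2
ee_pos: [0.5949, 0.3162, 0.1278]
tool_rot: [0.194, 0.799, 0.335, -0.461]
force: [-0.2, 1.5, 6.8]
finger_gap: 0.0236
gripper_force: 58.5
t 32.2 pos [0.5949 0.3162 0.1278] gap 0.0236 F [-0.2  1.5  6.8] J [ 0.55  1.26  0.7  -0.26  2.2   1.29]
twist [ 0.002 -0.001 -0.015] trans cur [-4.965  0.007 -2.877] goal [-4.966e+00 -4.000e-03 -2.877e+00]
```

```bash
python3 -m handwheel '[{"translation":[-0.3,0,-0.174],"twist":[0,0,0],"jaw":1},{"translation":[-0.5,0,-0.29],"twist":[0,0,0],"jaw":1},{"translation":[-0.7,0,-0.406],"twist":[0,0,0],"jaw":1},{"translation":[-0.7,0,-0.406],"twist":[0,0,0],"jaw":1},{"translation":[-0.8,0,-0.464],"twist":[0,0,0],"jaw":1},{"translation":[-0.8,0,-0.464],"twist":[0,0,0],"jaw":1},{"translation":[-0.7,0,-0.406],"twist":[0,0,0],"jaw":1},{"translation":[-0.4,0,-0.232],"twist":[0,0,0],"jaw":1}]'
cat > fin.py <<'E'
from kin import *
import sys
k,_=fitk();s,p,R=st();q=np.array(s["joints"])
B=np.array([.5243,-.2612,.26]);Rg=R.as_matrix();v=Rg.T@[0,0,1]
for psi in np.radians(range(150,260,15)):
    ax=np.array([np.cos(psi),np.sin(psi),0]);R0=Rn.align_vectors([ax],[v])[0]
    for roll in np.radians(range(0,360,15)):
        F=Rn.from_rotvec(roll*ax)*R0;M=F.as_matrix()
        if M[2,2]>-.5: continue
        sd=q.copy();sd[0]-=1.3
        qq,c=ik(k,B+.01*ax,M,[sd])
        if c<1e-6 and abs(qq-q)[1:].max()<1.35:
            # worst j5/limits on straight interpolation of pose
            ang=np.degrees((R.inv()*F).magnitude())
            print(round(np.degrees(psi)),round(np.degrees(roll)),np.round(qq,2),"ang",round(ang),"rv",np.round(np.degrees((R.inv()*F).as_rotvec())/8,2),"zz",round(M[2,2],2))
E
python3 gp.py .595 .3165 .30 3.938 30 -1; python3 fin.py
```

```text
time: 33.0
ee_pos: [0.5951, 0.3168, 0.3014]
tool_rot: [0.194, 0.8, 0.335, -0.459]
force: [0.4, 0.6, -0.1]
finger_gap: 0.0237
gripper_force: 58.7
t 33.0 pos [0.5951 0.3168 0.3014] gap 0.0237 F [ 0.4  0.6 -0.1] J [ 0.55  1.11  0.62 -0.32  2.41  1.21]
twist [ 0.005 -0.031 -0.021] trans cur [0.035 0.005 0.032] goal [0.035 0.006 0.032]
180 135 [-1.01  0.54  1.86  0.9   1.28  0.26] ang 120 rv [ 7.53 12.24  4.46] zz -0.61
195 135 [-0.95  0.59  1.72  0.75  1.39  0.2 ] ang 110 rv [ 6.57 11.8   2.58] zz -0.65
195 150 [-0.91  0.46  1.83  0.73  1.16  0.12] ang 103 rv [ 4.55 11.61  3.2 ] zz -0.78
210 120 [-0.9   0.76  1.48  0.64  1.71  0.22] ang 108 rv [ 7.52 11.19  0.15] zz -0.54
210 135 [-0.89  0.63  1.6   0.62  1.49  0.1 ] ang 101 rv [ 5.51 11.36  0.75] zz -0.69
210 150 [-0.87  0.5   1.74  0.62  1.25 -0.02] ang 96 rv [ 3.5  11.39  1.33] zz -0.8
225 120 [-0.83  0.79  1.36  0.51  1.8   0.1 ] ang 99 rv [ 6.36 10.57 -1.57] zz -0.59
225 135 [-0.83  0.66  1.5   0.5   1.57 -0.04] ang 95 rv [ 4.37 10.94 -1.05] zz -0.73
240 120 [-0.75  0.81  1.27  0.38  1.86 -0.06] ang 93 rv [ 5.1   9.97 -3.26] zz -0.64
255 105 [-0.66  0.93  1.09  0.24  2.1  -0.12] ang 92 rv [ 5.6   8.59 -5.24] zz -0.54
```

```bash
cat > sim.py <<'E'
from kin import *
k,_=fitk();s,p,R=st();B=np.array([.5243,-.2612,.26]);v=R.as_matrix().T@[0,0,1]
def F(psi,roll):
    ax=np.array([np.cos(psi),np.sin(psi),0]);return Rn.from_rotvec(roll*ax)*Rn.align_vectors([ax],[v])[0],ax
for psi,roll in((225,135),(210,150),(210,135),(240,120)):
  E_,ax=F(*np.radians([psi,roll]));rv=(R.inv()*E_).as_rotvec()
  for W in([.47,.19,.32],[.52,.08,.36],[.55,-.03,.36],[.54,-.12,.36]):
    q=np.array(s["joints"]);ok=True;mx=0;m5=9;M5=0;worst=0
    way=[(p,0),([.47,.19,.32],0),(W,0),(W,1),(B+.01*ax,1)];mn4=9
    for (a,ra),(b,rb) in zip(way,way[1:]):
        a=np.array(a);b=np.array(b)
        n=max(1,int(max(np.linalg.norm(b-a)/.03,abs(rb-ra)*12)))
        for i in range(1,n+1):
            t=i/n;q2,c=ik(k,a+(b-a)*t,(R*Rn.from_rotvec(rv*(ra+(rb-ra)*t))).as_matrix(),[q])
            mx=max(mx,(abs(q2-q)/[.132,.132,.167,.21,.21,.21]).max());q=q2;worst=max(worst,c);m5=min(m5,q[4]);M5=max(M5,q[4])
    print(psi,roll,W,"cost %.0e"%worst,"speed ratio",round(mx,2),"j5",round(m5,2),round(M5,2),"end",np.round(q,2))
E
python3 sim.py
```

```text
225 135 [0.47, 0.19, 0.32] cost 1e-17 speed ratio 1.04 j5 1.14 2.32 end [-0.83  0.66  1.5   0.5   1.57 -0.04]
225 135 [0.52, 0.08, 0.36] cost 1e-17 speed ratio 1.04 j5 1.35 2.32 end [-0.83  0.66  1.5   0.5   1.57 -0.04]
225 135 [0.55, -0.03, 0.36] cost 7e-17 speed ratio 1.04 j5 1.47 2.32 end [-0.83  0.66  1.5   0.5   1.57 -0.04]
225 135 [0.54, -0.12, 0.36] cost 7e-17 speed ratio 1.04 j5 1.56 2.32 end [-0.83  0.66  1.5   0.5   1.57 -0.04]
210 150 [0.47, 0.19, 0.32] cost 3e-17 speed ratio 1.11 j5 0.8 2.32 end [-0.87  0.5   1.74  0.62  1.25 -0.02]
210 150 [0.52, 0.08, 0.36] cost 1e-17 speed ratio 1.04 j5 1.03 2.32 end [-0.87  0.5   1.74  0.62  1.25 -0.02]
210 150 [0.55, -0.03, 0.36] cost 1e-17 speed ratio 1.04 j5 1.16 2.32 end [-0.87  0.5   1.74  0.62  1.25 -0.02]
210 150 [0.54, -0.12, 0.36] cost 1e-17 speed ratio 1.04 j5 1.25 2.32 end [-0.87  0.5   1.74  0.62  1.25 -0.02]
210 135 [0.47, 0.19, 0.32] cost 1e-17 speed ratio 1.04 j5 1.03 2.32 end [-0.89  0.63  1.6   0.62  1.49  0.1 ]
210 135 [0.52, 0.08, 0.36] cost 1e-17 speed ratio 1.04 j5 1.24 2.32 end [-0.89  0.63  1.6   0.62  1.49  0.1 ]
210 135 [0.55, -0.03, 0.36] cost 1e-17 speed ratio 1.04 j5 1.38 2.32 end [-0.89  0.63  1.6   0.62  1.49  0.1 ]
210 135 [0.54, -0.12, 0.36] cost 2e-17 speed ratio 1.04 j5 1.48 2.32 end [-0.89  0.63  1.6   0.62  1.49  0.1 ]
240 120 [0.47, 0.19, 0.32] cost 2e-17 speed ratio 1.04 j5 1.43 2.32 end [-0.75  0.81  1.27  0.38  1.86 -0.06]
240 120 [0.52, 0.08, 0.36] cost 5e-17 speed ratio 1.04 j5 1.63 2.32 end [-0.75  0.81  1.27  0.38  1.86 -0.06]
240 120 [0.55, -0.03, 0.36] cost 1e-17 speed ratio 1.04 j5 1.75 2.32 end [-0.75  0.81  1.27  0.38  1.86 -0.06]
240 120 [0.54, -0.12, 0.36] cost 1e-17 speed ratio 1.04 j5 1.79 2.32 end [-0.75  0.81  1.27  0.38  1.86 -0.06]
```

```bash
python3 gp.py .47 .19 .32 3.938 30 -1
python3 - <<'E'
from h import *
s,p,R=st();print(R.inv().apply(np.array([.55,-.03,.36])-[.47,.19,.32])/.03)
E
```

```text
t 33.0 pos [0.5951 0.3168 0.3014] gap 0.0237 F [ 0.4  0.6 -0.1] J [ 0.55  1.11  0.62 -0.32  2.41  1.21]
twist [ 0.005 -0.031 -0.021] trans cur [-3.527 -0.017  4.817] goal [-3.506 -0.024  4.833]
[-2.83218711  7.04107243  2.25137332]
```

```bash
python3 -m handwheel '[{"translation":[-0.25,0,0.34],"twist":[0,0,0],"jaw":1},{"translation":[-0.45,0,0.61],"twist":[0,0,0],"jaw":1},{"translation":[-0.5,0,0.69],"twist":[0,0,0],"jaw":1},{"translation":[-0.5,0,0.69],"twist":[0,0,0],"jaw":1},{"translation":[-0.5,0,0.69],"twist":[0,0,0],"jaw":1},{"translation":[-0.5,0,0.69],"twist":[0,0,0],"jaw":1},{"translation":[-0.5,0,0.69],"twist":[0,0,0],"jaw":1},{"translation":[-0.3,0,0.42],"twist":[0,0,0],"jaw":1}]'
python3 -m handwheel '[{"translation":[-0.2,0.5,0.16],"twist":[0,0,0],"jaw":1},{"translation":[-0.37,0.93,0.3],"twist":[0,0,0],"jaw":1},{"translation":[-0.37,0.93,0.3],"twist":[0,0,0],"jaw":1},{"translation":[-0.38,0.94,0.3],"twist":[0,0,0],"jaw":1},{"translation":[-0.38,0.94,0.3],"twist":[0,0,0],"jaw":1},{"translation":[-0.38,0.94,0.3],"twist":[0,0,0],"jaw":1},{"translation":[-0.38,0.94,0.3],"twist":[0,0,0],"jaw":1},{"translation":[-0.37,0.92,0.3],"twist":[0,0,0],"jaw":1}]'
python3 -m handwheel '[{"translation":[0,0,0],"twist":[0.18,0.46,-0.044],"jaw":1},{"translation":[0,0,0],"twist":[0.32,0.8,-0.077],"jaw":1},{"translation":[0,0,0],"twist":[0.32,0.8,-0.077],"jaw":1},{"translation":[0,0,0],"twist":[0.32,0.8,-0.077],"jaw":1},{"translation":[0,0,0],"twist":[0.32,0.8,-0.077],"jaw":1},{"translation":[0,0,0],"twist":[0.32,0.8,-0.077],"jaw":1},{"translation":[0,0,0],"twist":[0.32,0.8,-0.077],"jaw":1},{"translation":[0,0,0],"twist":[0.32,0.8,-0.077],"jaw":1}]'
cat > lev.py <<'E'
# where the tool must go for the pestle (vertical when gripped at tool pitch 30, azimuth .796) to be level at 225 deg
from h import *
import json
s,p,R=st()
a=3.938;d=np.radians(30);zt=np.array([np.cos(d)*np.cos(a),np.cos(d)*np.sin(a),-np.sin(d)]);yt=-np.array([np.sin(a),-np.cos(a),0])
v=np.array([np.cross(yt,zt),yt,zt])@[0,0,1]
psi=np.radians(225);ax=np.array([np.cos(psi),np.sin(psi),0])
E_=Rn.from_rotvec(np.radians(135)*ax)*Rn.align_vectors([ax],[v])[0]
D=np.array([.5243,-.2612,.26])+.01*ax-p
print("t",round(s["time"],2),"pos",p.round(4),"gap",round(s["finger_gap"],4),"F",np.round(s["force"],1),"J",np.round(s["joints"],2),"elev deg",round(np.degrees(np.arcsin(R.apply(v)[2])),2))
print("twist",np.round(np.degrees((R.inv()*E_).as_rotvec())/8,3),"trans goal",np.round(E_.inv().apply(D)/.03,3))
E
python3 lev.py
```

```text
time: 33.8
ee_pos: [0.4694, 0.1886, 0.317]
tool_rot: [0.194, 0.799, 0.335, -0.46]
force: [0.3, 0.2, -0.7]
finger_gap: 0.0239
gripper_force: 58.7
time: 34.6
ee_pos: [0.5513, -0.0321, 0.3565]
tool_rot: [0.195, 0.799, 0.335, -0.46]
force: [0.7, 0.9, -0.8]
finger_gap: 0.0237
gripper_force: 58.8
time: 35.4
ee_pos: [0.5513, -0.0311, 0.3569]
tool_rot: [-0.111, 0.924, 0.336, -0.147]
force: [-0.3, 0.2, -1.4]
finger_gap: 0.0237
gripper_force: 58.8
t 35.4 pos [ 0.5513 -0.0311  0.3569] gap 0.0237 F [-0.3  0.2 -1.4] J [-0.15  0.46  1.43  0.06  1.62  0.72] elev deg 39.48
twist [ 1.96   4.838 -0.487] trans goal [-5.621  5.773 -3.049]
```

```bash
python3 -m handwheel '[{"translation":[0,0,0],"twist":[0.33,0.83,-0.083],"jaw":1},{"translation":[0,0,0],"twist":[0.33,0.83,-0.083],"jaw":1},{"translation":[0,0,0],"twist":[0.33,0.83,-0.083],"jaw":1},{"translation":[0,0,0],"twist":[0.33,0.83,-0.083],"jaw":1},{"translation":[0,0,0],"twist":[0.33,0.83,-0.083],"jaw":1},{"translation":[0,0,0],"twist":[0.31,0.69,-0.072],"jaw":1},{"translation":[0,0,0],"twist":[0,0,0],"jaw":1},{"translation":[0,0,0],"twist":[0,0,0],"jaw":1}]'
python3 -m handwheel '[{"translation":[-0.3,0.3,-0.16],"twist":[0,0,0],"jaw":1},{"translation":[-0.6,0.6,-0.32],"twist":[0,0,0],"jaw":1},{"translation":[-0.6,0.6,-0.32],"twist":[0,0,0],"jaw":1},{"translation":[-0.6,0.62,-0.32],"twist":[0,0,0],"jaw":1},{"translation":[-0.6,0.62,-0.33],"twist":[0,0,0],"jaw":1},{"translation":[-0.6,0.62,-0.33],"twist":[0,0,0],"jaw":1},{"translation":[-0.6,0.62,-0.33],"twist":[0,0,0],"jaw":1},{"translation":[-0.6,0.62,-0.33],"twist":[0,0,0],"jaw":1}]'
python3 lev.py
```

```text
time: 36.2
ee_pos: [0.5505, -0.0314, 0.3557]
tool_rot: [-0.342, 0.886, 0.289, 0.123]
force: [0.7, -0.3, -0.3]
finger_gap: 0.0238
gripper_force: 58.8
time: 37.0
ee_pos: [0.5232, -0.2213, 0.2786]
tool_rot: [-0.342, 0.885, 0.29, 0.123]
force: [1.2, -0.8, -1.3]
finger_gap: 0.0233
gripper_force: 58.9
t 37.0 pos [ 0.5232 -0.2213  0.2786] gap 0.0233 F [ 1.2 -0.8 -1.3] J [-0.77  0.6   1.55  0.52  1.55  0.  ] elev deg 0.39
twist [0.002 0.059 0.004] trans goal [-1.084  1.147 -0.618]
```

Next I'll finish the approach, then measure from both cameras in code that the pestle is level.

```bash
python3 -m handwheel '[{"translation":[-0.5,0.5,-0.3],"twist":[0,0.06,0],"jaw":1},{"translation":[-0.36,0.4,-0.2],"twist":[0,0,0],"jaw":1},{"translation":[-0.22,0.25,-0.12],"twist":[0,0,0],"jaw":1},{"translation":[0,0,0],"twist":[0,0,0],"jaw":1},{"translation":[0,0,0],"twist":[0,0,0],"jaw":1},{"translation":[0,0,0],"twist":[0,0,0],"jaw":1},{"translation":[0,0,0],"twist":[0,0,0],"jaw":1},{"translation":[0,0,0],"twist":[0,0,0],"jaw":1}]'
python3 lev.py
python3 - <<'E'
from h import *
S=optics.camera("scene");T=optics.camera("top")
cv2.imwrite("pics/fs.png",S["img"]);cv2.imwrite("pics/ft.png",T["img"])
s,p,R=st();ax=np.array([np.cos(np.radians(225)),np.sin(np.radians(225)),0])
for n,c in(("scene",S),("top",T)):
    # predicted pestle silhouette mask, level; wood-coloured pixels there
    L=proj(c,[p+ax*u for u in(-.115,.095)]);print(n,"predicted foot/top px",L.round(1).tolist())
    img=c["img"].astype(int);b,g,r=img[...,0],img[...,1],img[...,2]
    wood=((r>g+8)&(g>b+8)&(r>70)).astype(np.uint8)
    d=(L[1]-L[0]);l=np.linalg.norm(d);d/=l;nrm=np.array([-d[1],d[0]])
    for f in(-.08,.03,.12,.25,.75,.88,.97,1.08):
        q=L[0]+d*l*f;row=[(o,wood[tuple(np.round(q+nrm*o).astype(int)[::-1])]) for o in range(-16,17)]
        print(f,"".join("#" if w else "." for _,w in row))
E
```

```text
time: 37.8
ee_pos: [0.5173, -0.2666, 0.2607]
tool_rot: [-0.344, 0.884, 0.288, 0.128]
force: [0.4, -0.7, -0.7]
finger_gap: 0.024
gripper_force: 58.9
t 37.8 pos [ 0.5173 -0.2666  0.2607] gap 0.024 F [ 0.4 -0.7 -0.7] J [-0.83  0.66  1.5   0.5   1.57 -0.04] elev deg -0.14
twist [-0.003 -0.021 -0.003] trans goal [-0.035  0.046 -0.021]
scene predicted foot/top px [[194.4, 122.4], [206.8, 93.6]]
-0.08 ###################..............
0.03 #####################............
0.12 #########################........
0.25 #########.....################...
0.75 ...##############........########
0.88 ###########..........############
0.97 ########.........################
1.08 ..#............##################
top predicted foot/top px [[384.5, 186.9], [455.7, 260.0]]
-0.08 .................................
0.03 .........#############....#######
0.12 ........####....#################
0.25 .......######....################
0.75 .................................
0.88 .................######..........
0.97 ..........############...........
1.08 .................................
```

Run:
```python
import cv2,numpy as np
a=cv2.imread("pics/scene0.png").astype(int);f=cv2.imread("pics/fs.png").astype(int)
d=abs(a-f).sum(2)
b,g,r=f[...,0],f[...,1],f[...,2]
for y in range(80,140,2):
    print(y,"".join(" " if d[y,x]<25 else ("#" if r[y,x]>b[y,x]+35 and r[y,x]>90 else ("o" if r[y,x]>b[y,x]+15 else "x")) for x in range(175,235)))
```

```text
80 xxxxxxxxxxxxxxxxxxxxxxxxoo# #oxxxxxxo#                      
82 xxxxxxxxxxxxxxxxxxxxxxxxxxo##oxxxxxxo#                      
84 xxxxxxxxxxxxxxxxxxxxxxxxxxxoooxxxxxxx#                      
86 oooxxxxxxxxxxxxxoo#ooxxxxxxxxxxxxxxxx#                      
88    ##oxxxxxxxxxo#    #oxxxxxxxxxxxxoo#                      
90 #    #oxxxxxxxxo#     #oxxxxxxxxxo#                         
92 o#    #oxxxxxxxxo#      #oxxxxxo#####                       
94 xo#    #oxxxxxxxo#     ##oxxxxxo#####                       
96 xxxoo#  #oxxxxxxoo#   ###ooxxxxxo####                       
98 xxxxxxoo#oxxxxxxxo#  ######oxxxxxxo#                        
100 oxxxxxxxxxxxxxxxxxo##########xxxxxxo#                       
102  ##oxxxxxxxxxxxxxxo###########oxxxxxo#                      
104     ###oooooooxxxxo###########oxxxxxx#                      
106              ##oo##############oxxxxo#                      
108                #################oxxxo#                      
110              ##################  #o###                      
112             ###################                             
114            ###################                              
116            ###################                              
118           ###################                               
120           ##################           oxxxxxxxxxx          
122            ################         xxxxxxxxxxxxxxxxxxxxxx  
124              ############o     xxxxxxxxxxxxxxxxxxxxxxxxxxxxx
126                ########oxxxxxxxxxxxxxxxxxxxxxxxxxxxxxxxxxxxx
128                   xxxxxxxxxxxxxxxxxxxxxxxxxxxxxxxxxxxxxxxxxx
130                  xxxxxxxxxxxxxxxxxxxxxxxxxxxxxxxxxxxxxxxxxxx
132                   xxxxxxxxxxxxxxxxxxxxxxxxxxxxxxxxxxxxxxxxxx
134                        xxxxxxxxxxxxxxxxxxxxxxxx          xxx
136                                xxxxxxxxxxxxxxxxx            
138                                         xxxxxxxxxxxxxxx
```

Run:
```python
from h import *
S=optics.camera("scene");s,p,R=st()
a=cv2.imread("pics/scene0.png").astype(int);f=S["img"].astype(int)
d=abs(a-f).sum(2);b,r=f[...,0],f[...,2];W=((d>=25)&(r>b+35)&(r>90))
obs=W[106:130,183:212]
u0=np.array([np.cos(np.radians(225)),np.sin(np.radians(225)),0]);n0=np.array([-u0[1],u0[0],0])
prof=[(-.115,.016),(-.085,.016),(-.035,.0125),(.02,.0125),(.05,.0155),(.08,.0155),(.095,.006)]
best=[]
for e in range(-10,11):
  u=u0*np.cos(np.radians(e))+np.array([0,0,np.sin(np.radians(e))]);m0=np.cross(u,n0)
  for dp in np.arange(-2,3):
    M=np.zeros(f.shape[:2],np.uint8)
    pr=[proj(S,[p+u*x+rr*(np.cos(t)*n0+np.sin(t)*m0) for t in np.linspace(0,6.28,24)]) for x,rr in prof]
    for A,B in zip(pr,pr[1:]):
        cv2.fillConvexPoly(M,np.round(cv2.convexHull(np.vstack([A,B]).astype(np.float32))+[0,dp]).astype(int),1)
    m=M[106:130,183:212]>0;best.append(((m&obs).sum()/(m|obs).sum(),e,dp))
for e0 in range(-10,11,2): print(e0,max((round(x,3),int(d)) for x,e,d in best if e==e0),[round(x,3) for x,e,d in best if e==e0 and d==0])
```

```text
-10 (np.float64(0.717), 2) [np.float64(0.627)]
-8 (np.float64(0.776), 2) [np.float64(0.736)]
-6 (np.float64(0.808), 1) [np.float64(0.796)]
-4 (np.float64(0.835), 0) [np.float64(0.835)]
-2 (np.float64(0.84), -2) [np.float64(0.767)]
0 (np.float64(0.812), -2) [np.float64(0.697)]
2 (np.float64(0.722), -2) [np.float64(0.635)]
4 (np.float64(0.667), -2) [np.float64(0.6)]
6 (np.float64(0.616), -2) [np.float64(0.568)]
8 (np.float64(0.596), -2) [np.float64(0.551)]
10 (np.float64(0.578), -2) [np.float64(0.539)]
```

Run:
```python
from h import *
S=optics.camera("scene");s,p,R=st()
u0=np.array([np.cos(np.radians(225)),np.sin(np.radians(225)),0]);n0=np.array([-u0[1],u0[0],0])
f=S["img"].astype(int);d=abs(cv2.imread("pics/scene0.png").astype(int)-f).sum(2)
for e in(-6,-4,-2,0,2):
  u=u0*np.cos(np.radians(e))+np.array([0,0,np.sin(np.radians(e))]);m0=np.cross(u,n0)
  c=lambda x,r:proj(S,[p+u*x+r*(np.cos(t)*n0+np.sin(t)*m0) for t in np.linspace(0,6.28,200)])
  F=c(-.115,.016);H=np.vstack([c(x,.0155) for x in(.05,.06,.07,.08)])
  print(e,"foot left",F[F[:,0].argmin()].round(1),"right",F[F[:,0].argmax()].round(1),"bottom",F[:,1].max().round(1),"head right",H[H[:,0].argmax()].round(1),"head top",H[:,1].min().round(1))
for y in range(86,104): print(y,f[y,204:216,2].tolist(),d[y,208:216].tolist())
```

```text
-6 foot left [186.5 116.5] right [201.4 117.4] bottom 124.4 head right [212.4  99.1] head top 92.5
-4 foot left [186.6 118.3] right [201.5 119.3] bottom 126.1 head right [212.3  98. ] head top 91.5
-2 foot left [186.8 119.9] right [201.7 121.3] bottom 127.8 head right [212.2  96.9] head top 90.4
0 foot left [186.9 121.7] right [201.8 123.1] bottom 129.5 head right [212.2  95.8] head top 89.3
2 foot left [187.1 123.5] right [201.9 124.9] bottom 131.1 head right [212.1  94.7] head top 88.3
86 [56, 55, 55, 53, 48, 43, 47, 66, 96, 116, 127, 130] [116, 130, 122, 93, 50, 18, 2, 2]
87 [51, 50, 49, 47, 40, 40, 48, 69, 98, 118, 128, 130] [141, 143, 132, 97, 49, 17, 2, 6]
88 [49, 45, 43, 42, 42, 49, 63, 83, 106, 123, 129, 131] [143, 137, 111, 76, 39, 9, 2, 6]
89 [48, 44, 41, 42, 55, 71, 90, 105, 119, 127, 130, 132] [125, 102, 64, 44, 15, 2, 4, 7]
90 [46, 41, 45, 59, 86, 105, 116, 124, 128, 130, 131, 131] [64, 36, 18, 9, 4, 3, 6, 8]
91 [46, 42, 53, 91, 133, 146, 139, 133, 131, 132, 131, 131] [33, 58, 32, 7, 6, 7, 6, 5]
92 [46, 46, 66, 125, 181, 189, 164, 140, 132, 132, 130, 131] [148, 155, 89, 
[... 329 characters left out ...]
160, 142, 134, 132, 133, 132] [47, 109, 90, 38, 13, 5, 8, 3]
97 [143, 102, 70, 68, 98, 127, 138, 136, 133, 133, 134, 132] [50, 38, 43, 24, 9, 7, 6, 5]
98 [163, 122, 83, 65, 75, 100, 118, 128, 133, 132, 132, 133] [84, 49, 23, 9, 5, 3, 2, 4]
99 [176, 145, 102, 69, 65, 78, 103, 122, 129, 132, 133, 132] [99, 79, 45, 15, 2, 1, 4, 1]
100 [186, 165, 123, 83, 63, 68, 89, 112, 127, 132, 133, 131] [102, 95, 63, 31, 7, 5, 5, 0]
101 [196, 182, 147, 103, 70, 62, 76, 100, 120, 130, 132, 134] [95, 100, 85, 47, 16, 2, 1, 10]
102 [214, 194, 169, 128, 86, 64, 67, 88, 112, 127, 132, 133] [79, 101, 96, 67, 30, 7, 6, 5]
103 [224, 201, 184, 149, 102, 71, 63, 75, 102, 121, 131, 132] [92, 93, 101, 85, 44, 15, 0, 3]
```

Run:
```python
from h import *
S=optics.camera("scene");s,p,R=st()
a=cv2.imread("pics/scene0.png").astype(int);f=S["img"].astype(int)
d=abs(a-f).sum(2);b,r=f[...,0],f[...,2];W=((d>=25)&(r>b+35)&(r>90)).astype(np.uint8)
W[:91]=0;W[:, :183]=0;W[:,214:]=0;W[130:]=0
n,l=cv2.connectedComponents(W);big=l==l[116,194]
obs=big[107:130,180:212]
u0=np.array([np.cos(np.radians(225)),np.sin(np.radians(225)),0]);n0=np.array([-u0[1],u0[0],0])
prof=[(-.115,.016),(-.085,.016),(-.035,.0125),(.02,.0125),(.05,.0155),(.08,.0155),(.095,.006)]
res=[]
for e in range(-8,7):
  u=u0*np.cos(np.radians(e))+np.array([0,0,np.sin(np.radians(e))]);m0=np.cross(u,n0)
  pr=[proj(S,[p+u*x+rr*(np.cos(t)*n0+np.sin(t)*m0) for t in np.linspace(0,6.28,40)]) for x,rr in prof]
  hs=[cv2.convexHull(np.vstack([A,B]).astype(np.float32))[:,0] for A,B in zip(pr,pr[1:])]
  for dx in np.arange(-2,2.1,.5):
   for dy in np.arange(-5,2.1,.5):
    M=np.zeros((420*8,4),np.uint8);M=np.zeros((23*8,32*8),np.uint8)
    for h in hs: cv2.fillConvexPoly(M,np.round((h+[dx-180+.5,dy-107+.5])*8).astype(int),1)
    m=cv2.resize(M.astype(np.float32),(32,23),interpolation=cv2.INTER_AREA)
    res.append((np.minimum(m,obs).sum()/np.maximum(m,obs).sum(),e,dx,dy))
for e in range(-8,7): print(e,[round(float(v),3) for v in max(x for x in res if x[1]==e)])
# calibration shift check: known box rim corner front-left px earlier fitted OK (<1 px)
```

```text
-8 [0.769, -8.0, -1.5, 2.0]
-7 [0.803, -7.0, -1.5, 2.0]
-6 [0.832, -6.0, -1.5, 2.0]
-5 [0.836, -5.0, -1.5, 1.5]
-4 [0.837, -4.0, -1.5, 0.5]
-3 [0.837, -3.0, -1.5, 0.0]
-2 [0.835, -2.0, -1.5, -1.0]
-1 [0.833, -1.0, -1.5, -2.0]
0 [0.83, 0.0, -1.5, -2.5]
1 [0.831, 1.0, -1.5, -3.5]
2 [0.825, 2.0, -1.5, -4.5]
3 [0.825, 3.0, -1.5, -5.0]
4 [0.808, 4.0, -1.5, -5.0]
5 [0.779, 5.0, -1.5, -5.0]
6 [0.752, 6.0, -1.5, -5.0]
```

```bash
python3 -m handwheel '[{"translation":[-0.03,0.04,-0.02],"twist":[0,-0.1,0],"jaw":1},{"translation":[0,0,0],"twist":[0,-0.1,0],"jaw":1},{"translation":[0,0,0],"twist":[0,0,0],"jaw":1},{"translation":[0,0,0],"twist":[0,0,0],"jaw":1},{"translation":[0,0,0],"twist":[0,0,0],"jaw":1},{"translation":[0,0,0],"twist":[0,0,0],"jaw":1},{"translation":[0,0,0],"twist":[0,0,0],"jaw":1},{"translation":[0,0,0],"twist":[0,0,0],"jaw":1}]'
python3 - <<'E'
from bench import monitor,close_job
s=monitor.sense();print(s["time"],s["ee_pos"],abs(s["joint_velocities"]).max(),s["finger_gap"],s["gripper_force"])
print(close_job())
E
```

```text
time: 38.85
ee_pos: [0.5171, -0.2686, 0.2598]
tool_rot: [-0.34, 0.886, 0.292, 0.116]
force: [0.7, -0.3, -1.1]
finger_gap: 0.0236
gripper_force: 58.9
38.85 [ 0.51708201 -0.26857171  0.2597817 ] 0.0018724239901178428 0.023633814260041228 58.87080430984497
the job is handed in; nothing more can be done
None
```

Job handed in at 38.9 s: both stamps stand upright in the box beside the bar stamp, and the pestle is held still over the box, about 14 cm above the handles and level to within about 2° by my camera estimate (no verdict came back).

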